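# Switch on the breaker and fasten the control box

### The job

The machine control box lying on the bench was left with one breaker switched off and its cover unfastened. Swing the cover open by its handle so that it stands up clear of the box, throw the one breaker lever that is off fully over to the side where the other two already are, and swing the cover shut again. Then press down each of the two winged studs, give it a quarter turn clockwise and let it spring up into its catch; leave the other two breakers on and the things around the box where they are.

Things in the scene. Friction and masses are not known exactly. Their poses are not given: they have to be found in the camera images.
- box: grey steel control box lying on its back, fixed to the bench: 280 mm along its x, 220 mm along its y, rim 125 mm high; origin: centre of its underside. +x is its upper end, away from the robot (yaw within 0.2 rad); black cable glands on its -x end, cover hinges on its +y side, two studs along its -y side. Inside, three white breakers 54 mm wide side by side along y, 56 mm apart
- cover (a joint): opening angle of the cover, rad: 0 shut, 1.57 upright, stop at 2.0. Plate 284 x 226 x 4 mm, 0.45 kg, outer face 131 mm above the bench when shut; hinge axis along box x. Starts shut or slightly ajar. The stiff hinge holds it wherever it is left (about 8 N at the handle to lift it)
- cover_hinge (a point): middle of the cover's hinge line, at 113 mm on the box's +y side, 127 mm above the bench; fixed to the cover, its x axis is the hinge axis (along box x)
- cover_handle (a point): middle of the black bow handle on the cover: a round bar 10 mm thick, 100 mm long, parallel to the hinge axis, standing 38 mm (bar centre) off the cover's outer face; 206 mm from the hinge line along the cover and 42 mm above it, 20 mm from the cover's free edge
- lever_a (a joint): angle of the lever that is off at the start, rad: 0 fully off (leaning 0.6 rad towards box -x), 1.2 fully on (leaning 0.6 rad towards box +x). Friction holds it where it is left (about 3 N at the tip)
- lever_a_tip (a point): top middle of that black lever: bar 42 mm wide along box y, 7 mm thick, 20 mm proud of the breaker's nose when upright; pivot 24 mm below this point and 4 mm below the nose. The nose (45 mm along box x) is 85.5 mm above the bench, the lever's top about 101 mm in either end position. In any of the three places of the row
- lever_b (a joint): lever of another breaker, same kind; on (1.2) at the start, to be left on
- lever_c (a joint): lever of another breaker, same kind; on (1.2) at the start, to be left on
- stud_near_head (a point): stud at the cover's corner nearer the robot, 105 mm to box -x of the handle's middle, bare steel. Point on its axis, on the upper face of its flange (42 mm across, 4 mm thick; this face 15.5 mm off the cover when not pressed). On it stands a wing 40 mm long along the point's x, 10 mm thick, 18 mm tall. The point turns with the wing, z out of the cover
- stud_near_turn (a joint): turn of that stud, rad: 0 loose, wing along the cover's edge (box x); 1.57 wing square across it; clockwise seen from outside; stop at 1.65. With the cover shut its cross pin sits in a slot: it turns only while pressed in 6 mm or more; let go at a quarter turn it springs up to 3.5 mm, caught in a notch. Turns easily (0.02 N m), stays as left
- stud_near_press (a joint): how far that stud is pressed in, m: 0 free, 0.0095 stop, about 0.0035 when caught. Spring: 5 N at the start of the stroke, 10 N at 6 mm, 12.5 N at the stop
- stud_far_head (a point): the same for the stud at the corner farther from the robot (105 mm to box +x of the handle's middle)
- stud_far_turn (a joint): turn of the far stud, as for the near one
- stud_far_press (a joint): stroke of the far stud, as for the near one
- screwdriver: loose screwdriver on the bench, along the box's -y side; bystander, origin underneath
- wrench: loose spanner on the bench; bystander
- mug: steel mug, about 80 mm across and 90 mm tall, handle on its +y side; bystander, origin underneath
- wire_brush: loose brush on the bench; bystander
- spray_can: can 66 mm across, 190 mm tall, on the box's +y side; bystander, origin underneath
- offcut: steel angle offcut 120 x 40 x 40 mm on the box's +y side; bystander, origin underneath
- screw_jar: glass jar 70 mm across, 90 mm tall, behind the box; bystander, origin underneath

How it is judged:
By the outcome, as a careful person would: the job done as asked, in the order asked, and still so for the second after the job is handed in, with the robot touching nothing.
It also fails if it takes over 72 s, if anything falls off the work surface, if the arm or the gripper's body presses on something with over 40 N, if the wrist force passes 120 N, or if a joint passes its speed limit or range.

### The arm

A 6-joint arm with a two-finger parallel gripper is mounted at the origin on the work surface. World frame = base frame: x ahead of the robot, y to its left, z up, the work surface at z = 0. Lengths are in mm, angles in rad, forces in N, time in s.
With the tool pointing down it reaches from about 350 to 975 mm from the base axis. Payload 7.1 kg.
Tool frame: the origin (TCP) lies on the centre line of the jaws, within the pads' length; the fingertips stand 14 mm ahead of it and the grasp point (between the pads) lies 5 mm behind it; x points along the fingers, z is the direction in which the jaws open and shut, and the axes are right-handed (so a half turn about x gives the same grasp; the last joint's range is limited). The gripper opens to 88 mm and grips with 3 to 60 N. Pads are 20 mm wide; open, the fingers measure 115 mm over their backs; the gripper's body (75 mm by 178 mm) begins 61 mm behind the grasp point.
Start: joints at [-1.158, 0.423, 1.63, -0, 1.089, -0.019], TCP at [261.581, -567.609, 204.875] pointing down, gripper open.
Joint ranges: [-3, 3], [-0.9, 2.11], [0.09, 2.58], [-1.31, 4.45], [0.11, 2.69], [-2.54, 2.54]. Speed limits (rad/s): [2.39, 2.39, 3.01, 3.14, 3.14, 3.14].

### API

Orientations are given as a rotation vector (axis times angle).
In Python, from workcell import ctrl gives the robot as it stands.
- The arm moves only by the tool servo_tool, never from a script. Its argument "plan" is a list that holds one entry, the list of rows, each a list of 7 numbers: the shift along the tool's x, y, z in cm, then the turn, a rotation vector about the tool's x, y, z in rad, then the finger opening in cm, from 0 to 8.78. A call has 1 to 8 rows; each row is the pose to reach, as a shift and turn from the pose commanded when the call began, along the tool's axes at that moment; what a row does not reach only later rows make up. A row lasts 1/12 s, in which the tool goes at most 41.7 mm and 7.16 degrees, less where a joint would pass 70% of its speed; a pose out of reach is approached as far as the arm can. A call with a gripper value outside its range is refused whole. The fingers move at their own pace and stop on an object; the grip force is fixed at half the most. Time passes only in rows, so rows that repeat a pose let the fingers close. It gives the time, the measured TCP pose, the force and the opening at its end, in the units of the state.
- ctrl.get_obs(): the state, without advancing time (a new reading comes with each control period).
- ctrl.get_image(name): name is "side" or "top"; returns the picture (480x640x3 uint8, red, green, blue); there is no depth.
- ctrl.calibration(name): a dict with "K" (3x3 intrinsics, pixels), "view" (4x4, takes a point from world to camera coordinates). Camera axes: x right, y up, looking along -z (the intrinsics and any distortion apply to the point x, -y, -z); pixel columns grow to the right and rows downward; lengths in mm; the calibration is good to about 2 mm. A picture is of the moment at which its call begins. calibration takes no time and is no camera call.
- ctrl.close_job(): hands the job in, once; it reports no verdict.
The state is a dict: "t": time; "qpos": joint angles; "qvel": joint speeds; "joint_torque": joint torques, N m; "ee_pos": TCP position; "orientation": TCP orientation; "ft_force": force on the tool from outside, world axes, zero at the start; "moment": the same for the moment, N m; "width": finger opening in mm.
Only numpy, scipy, OpenCV 4.12 (cv2) and the standard library are available. Lean on these libraries where they do the work, as an engineer would, in place of code of your own. Each camera call takes 0.05 s, during which the arm holds its last target.

## Working session

There is one attempt and no reset: what is moved stays moved. The work goes in short steps, Python scripts to look and compute and a tool call to move; the robot and the scene stay as the last step left them, time stands still between calls to the robot, and variables do not carry over. Pictures are saved under pics/ and viewed, and the job is handed in when it is done.

Besides the shell and the picture viewer there is one more tool, called as name(argument=value, ...) on one line, values as JSON. servo_tool: Moves the arm, as the interface text tells. Its arguments: {"type":"object","properties":{"plan":{"type":"array","items":{"type":"array","items":{"type":"array","items":{"type":"number"}}}}},"required":["plan"]}

```bash
ls; mkdir -p pics
python3 - <<'E'
from workcell import ctrl
import cv2
print(ctrl.get_obs())
for n in ("side","top"):
    c=ctrl.calibration(n); print(n,c)
    cv2.imwrite(f"pics/{n}0.png",ctrl.get_image(n)[:,:,::-1])
E
```

```text
pics
{'t': 0.0, 'qpos': array([-1.15796244e+00,  4.23783168e-01,  1.63066092e+00, -4.39141373e-05,
        1.08858812e+00, -1.89804341e-02]), 'qvel': array([ 0.00047769,  0.00125487,  0.00133108,  0.00010058, -0.00037433,
       -0.00130284]), 'joint_torque': array([-5.67994334e-05, -5.44627333e+01, -2.73667628e+01,  6.42855233e-02,
        2.26417941e-02, -1.15899920e-04]), 'ee_pos': array([ 261.37311565, -567.10725481,  204.14914347]), 'orientation': array([ 0.88628949,  1.38433382, -0.88503009]), 'ft_force': array([1.0085205 , 0.33828894, 0.12571378]), 'moment': array([0.0105681 , 0.01616324, 0.05556622]), 'width': 87.9888867692916}
side {'K': array([[448.58275219,   0.        , 313.12315949],
       [  0.        , 448.58275219, 245.89799929],
       [  0.        ,   0.        ,   1.        ]]), 'view': array([[ 9.48285593e-01, -3.17068750e-01,  1.48943487e-02,
        -5.44835367e+02],
       [ 2.26835540e-01,  7.09746613e-01,  6.66937316e-01,
        -2.86850418e+02],
       [-2.22036195e-01, -6.29068480e-01,  7.44964949e-01,
        -8.38387361e+02],
       [ 0.00000000e+00,  0.00000000e+00,  0.00000000e+00,
         1.00000000e+00]])}
top {'K': array([[583.52428295,   0.        , 322.86673319],
       [  0.        , 583.52428295, 237.73283247],
       [  0.        ,   0.        ,   1.        ]]), 'view': array([[-1.37503440e-02, -9.99904977e-01, -9.82805400e-04,
         8.67657573e+01],
       [ 9.93203473e-01, -1.37717842e-02,  1.15573348e-01,
        -6.19278398e+02],
       [-1.15575901e-01,  6.13047563e-04,  9.93298462e-01,
        -1.46054523e+03],
       [ 0.00000000e+00,  0.00000000e+00,  0.00000000e+00,
         1.00000000e+00]])}
```

View pics/side0.png

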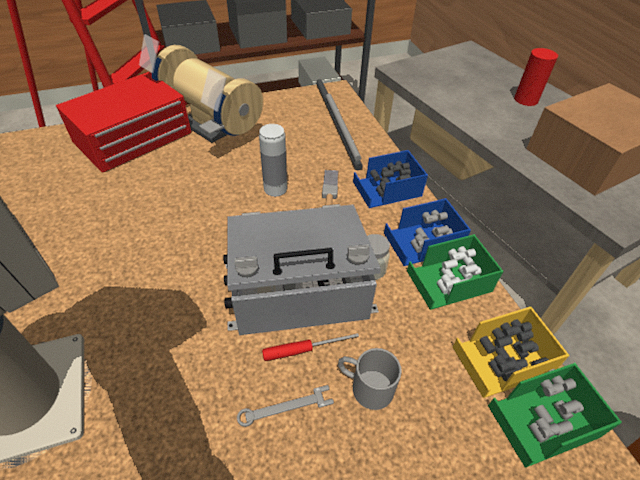

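View pics/top0.png

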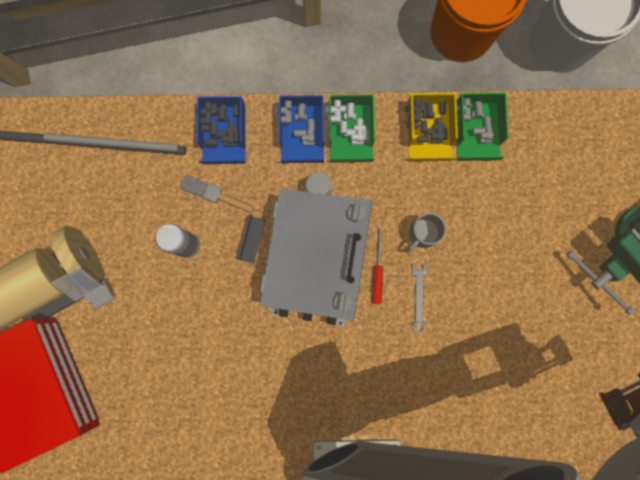

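The side view shows the cover slightly ajar: handle around (303,258), studs at (247,266) and (358,254). The top view shows the handle at (351,257), studs at (352,212) and (339,300), and the box yawed slightly. I'll zoom in to measure.

Run:
```python
import cv2
a=cv2.imread("pics/side0.png")[195:345,210:400]; cv2.imwrite("pics/side0z.png",cv2.resize(a,None,fx=4,fy=4,interpolation=cv2.INTER_CUBIC))
b=cv2.imread("pics/top0.png")[180:330,240:400]; cv2.imwrite("pics/top0z.png",cv2.resize(b,None,fx=4,fy=4,interpolation=cv2.INTER_CUBIC))
```

```text
(no output)
```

View pics/side0z.png

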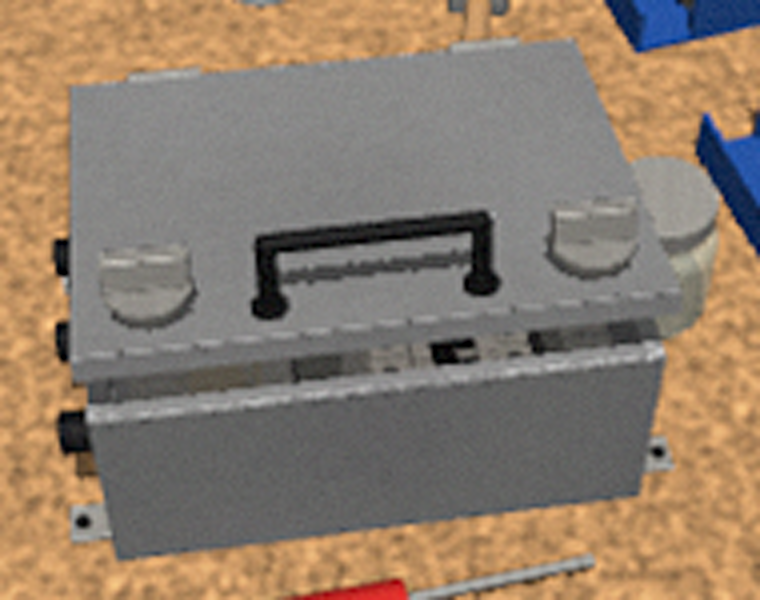

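View pics/top0z.png

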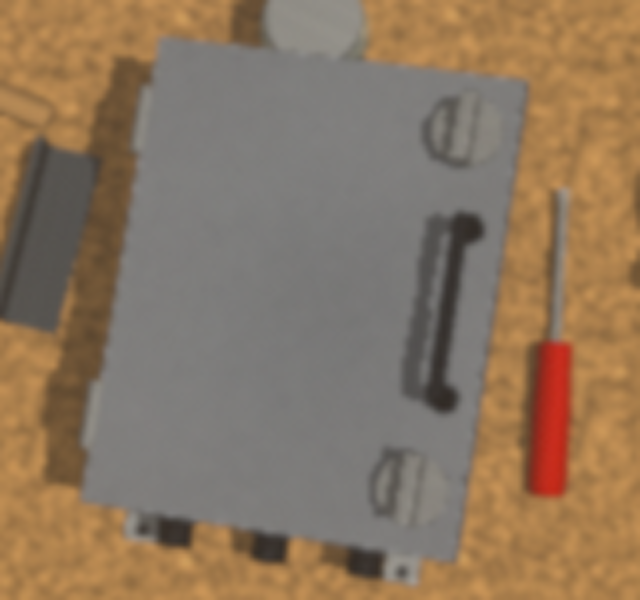

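```bash
cat > h.py <<'E'
import numpy as np
from workcell import ctrl
from scipy.spatial.transform import Rotation as R
def ray(n,uv):
    c=ctrl.calibration(n);K=c['K'];V=c['view'];Rm=V[:3,:3]
    d=np.linalg.solve(K,[uv[0],uv[1],1.]);d=np.array([d[0],-d[1],-d[2]])
    return -Rm.T@V[:3,3], (Rm.T@d)/np.linalg.norm(d)
def plane(n,uv,z):
    o,d=ray(n,uv); return o+d*(z-o[2])/d[2]
def tri(us,ut):
    o1,d1=ray("side",us);o2,d2=ray("top",ut)
    A=np.stack([d1,-d2],1);s=np.linalg.lstsq(A,o2-o1,rcond=None)[0]
    p,q=o1+s[0]*d1,o2+s[1]*d2
    return (p+q)/2,np.linalg.norm(p-q)
def proj(n,p):
    c=ctrl.calibration(n);q=c['view']@np.append(p,1);q=np.array([q[0],-q[1],-q[2]]);r=c['K']@q;return r[:2]/r[2]
E
cat > m.py <<'E'
from h import *
S=lambda u,v:(210+u/4,195+v/4); T=lambda u,v:(240+u/4,180+v/4)
P={}
for k,s,t in [("hnear",(265,243),(437,396)),("hfar",(482,221),(458,225)),
 ("c_hinge_near",(70,88),(82,500)),("c_hinge_far",(575,42),(160,38)),("c_free_near",(73,360),(457,562)),("c_free_far",(680,294),(527,82)),
 ("wing_near",(145,253),(417,488)),("wing_far",(596,208),(480,130))]:
    p,e=tri(S(*s),T(*t));P[k]=p;print(k,p.round(1),round(e,1))
for a in ("hnear hfar","c_hinge_near c_hinge_far","c_free_near c_free_far","c_hinge_near c_free_near","c_hinge_far c_free_far"):
    a,b=a.split();d=P[b]-P[a];print(a,b,np.linalg.norm(d).round(1),np.arctan2(d[1],d[0]).round(3),np.arctan2(d[2],np.hypot(*d[:2])).round(3))
print("rim",plane("side",S(90,408),125),plane("side",S(662,347),125))
print("bot",plane("side",S(118,558),0),plane("side",S(640,495),0))
E
python3 m.py
```

```text
hnear [507.   20.2 209.4] 1.9
hfar [604.9   5.9 205.7] 3.8
c_hinge_near [450.7 228.4 129. ] 0.6
c_hinge_far [729.8 180.7 127.2] 1.0
c_free_near [413.3   9.1 174.3] 1.3
c_free_far [691.2 -37.7 171.7] 0.3
wing_near [455.2  32.4 207.5] 0.6
wing_far [657.1  -7.1 211. ] 1.0
hnear hfar 99.0 -0.145 -0.037
c_hinge_near c_hinge_far 283.1 -0.17 -0.007
c_free_near c_free_far 281.8 -0.167 -0.009
c_hinge_near c_free_near 227.1 -1.74 0.201
c_hinge_far c_free_far 226.2 -1.746 0.198
rim [417.43837588  17.06505088 125.        ] [690.35241869 -32.79880157 125.        ]
bot [415.81675417  10.42941912   0.        ] [691.17959767 -38.20075478   0.        ]
```

```bash
cat >> h.py <<'E'
YAW=-0.171
ex=np.array([np.cos(YAW),np.sin(YAW),0]);ey=np.array([-np.sin(YAW),np.cos(YAW),0]);ez=np.array([0,0,1.])
HINGE=np.array([590.,203.5,127.])
def Rdown(zdir):  # tool x down, z along zdir
    x=-ez;z=np.array(zdir)/np.linalg.norm(zdir);y=np.cross(z,x);return np.stack([x,y,z],1)
def rel(pos,Rt,o=None):
    o=o or ctrl.get_obs();R0=R.from_rotvec(o['orientation']).as_matrix()
    d=R0.T@(np.array(pos)-o['ee_pos'])/10
    rv=R.from_matrix(R0.T@Rt).as_rotvec()
    print("shift cm",d.round(2),"rot",rv.round(3),"len mm",round(np.linalg.norm(d)*10,1),"ang",round(np.linalg.norm(rv),2));return d,rv
def handle(th): # bar centre at cover angle
    return HINGE-ey*(206*np.cos(th)-42*np.sin(th))+ez*(206*np.sin(th)+42*np.cos(th))
def st():
    o=ctrl.get_obs();M=R.from_rotvec(o['orientation']).as_matrix()
    print("t",round(o['t'],2),"pos",o['ee_pos'].round(1),"q",o['qpos'].round(2),"F",o['ft_force'].round(1),"w",round(o['width'],1));print(M.round(3));return o
E
python3 - <<'E'
from h import *
st()
for th in(.2,1.57):print(handle(th))
p=handle(.2)+[0,0,5]   # TCP is 5mm ahead of grasp -> TCP z = bar-5
p=handle(.2)-[0,0,5]
for s in(1,-1):
    rel(p+[0,0,80],Rdown(s*ey));
E
```

```text
t 0.1 pos [ 261.4 -567.2  204.2] q [-1.16  0.42  1.63 -0.    1.09 -0.02] F [ 0.  -1.  -0.1] w 87.9
[[-0.001  0.908  0.419]
 [ 0.001  0.419 -0.908]
 [-1.     0.    -0.001]]
[557.06408034  12.77330005 209.08867841]
[597.1191325  244.72576999 333.03338041]
shift cm [ -7.93  51.12 -40.31] rot [-2.539e+00 -1.000e-03 -2.000e-03] len mm 655.8 ang 2.54
shift cm [ -7.93  51.12 -40.31] rot [ 0.603 -0.001  0.   ] len mm 655.8 ang 0.6
```

servo_tool(plan=[[[-8,51.1,-40.3,-2.54,0,0,5],[-8,51.1,-40.3,-2.54,0,0,5],[-8,51.1,-40.3,-2.54,0,0,5],[-8,51.1,-40.3,-2.54,0,0,5],[-8,51.1,-40.3,-2.54,0,0,5],[-8,51.1,-40.3,-2.54,0,0,5],[-8,51.1,-40.3,-2.54,0,0,5],[-8,51.1,-40.3,-2.54,0,0,5]]])

```text
t: 0.77
ee_pos: [412.0, -270.8, 245.6]
orientation: [0.105, 1.568, -0.104]
ft_force: [0.8, 0.9, -1.1]
width: 50.2
```

Run:
```python
from h import *
st()
rel(handle(.2)-[0,0,5]+[0,0,80],Rdown(ey))
```

```text
t 0.77 pos [ 412.  -270.8  245.6] q [-0.61  0.18  1.88  0.    1.09 -0.47] F [ 0.8  0.9 -1.1] w 50.2
[[-0.     0.133  0.991]
 [ 0.     0.991 -0.133]
 [-1.     0.    -0.   ]]
shift cm [-3.84 30.04 10.61] rot [-1.533 -0.    -0.   ] len mm 320.9 ang 1.53
```

servo_tool(plan=[[[-3.8,30,10.6,-1.53,0,0,5],[-3.8,30,10.6,-1.53,0,0,5],[-3.8,30,10.6,-1.53,0,0,5],[-3.8,30,10.6,-1.53,0,0,5],[-3.8,30,10.6,-1.53,0,0,5],[-3.8,30,10.6,-1.53,0,0,5],[-3.8,30,10.6,-1.53,0,0,5],[-3.8,30,10.6,-1.53,0,0,5]]])

```text
t: 1.43
ee_pos: [559.4, 12.8, 283.8]
orientation: [-0.678, 1.462, 0.678]
ft_force: [-0.1, -1.0, 0.4]
width: 49.6
```

Run:
```python
from h import *
st()
rel(handle(.2)-[0,0,5]+[0,0,80],Rdown(ey))
```

```text
t 1.43 pos [559.4  12.8 283.8] q [ 0.    0.24  1.7   0.    1.2  -0.87] F [-0.1 -1.   0.4] w 49.6
[[ 0.001 -0.763  0.646]
 [ 0.001  0.646  0.763]
 [-1.    -0.     0.001]]
shift cm [-0.03  0.18 -0.15] rot [-0.531  0.001  0.   ] len mm 2.3 ang 0.53
```

servo_tool(plan=[[[0,0.18,-0.15,-0.53,0,0,5],[0,0.18,-0.15,-0.53,0,0,5],[0,0.18,-0.15,-0.53,0,0,5],[0,0.18,-0.15,-0.53,0,0,5],[0,0.18,-0.15,-0.53,0,0,5],[3.5,0.18,-0.15,-0.53,0,0,5],[4.5,0.18,-0.15,-0.53,0,0,5],[4.5,0.18,-0.15,-0.53,0,0,5]]])

```text
t: 2.1
ee_pos: [553.4, 9.6, 235.4]
orientation: [-1.073, 1.294, 1.08]
ft_force: [0.0, -0.6, 0.6]
width: 50.3
```

Run:
```python
from h import *
import cv2
st()
rel(handle(.2)-[0,0,5],Rdown(ey))
for n in("side","top"):cv2.imwrite(f"pics/{n}1.png",ctrl.get_image(n)[:,:,::-1])
a=cv2.imread("pics/side1.png")[150:310,200:410];cv2.imwrite("pics/side1z.png",cv2.resize(a,None,fx=3.7,fy=3.7,interpolation=cv2.INTER_CUBIC))
```

```text
t 2.1 pos [553.4   9.6 235.4] q [-0.    0.29  1.76 -0.    1.11 -1.39] F [ 0.  -0.6  0.6] w 50.3
[[-0.007 -0.984  0.179]
 [ 0.     0.179  0.984]
 [-1.     0.007 -0.001]]
shift cm [ 3.13 -0.32  0.38] rot [-0.009 -0.001 -0.007] len mm 31.7 ang 0.01
```

View pics/side1z.png

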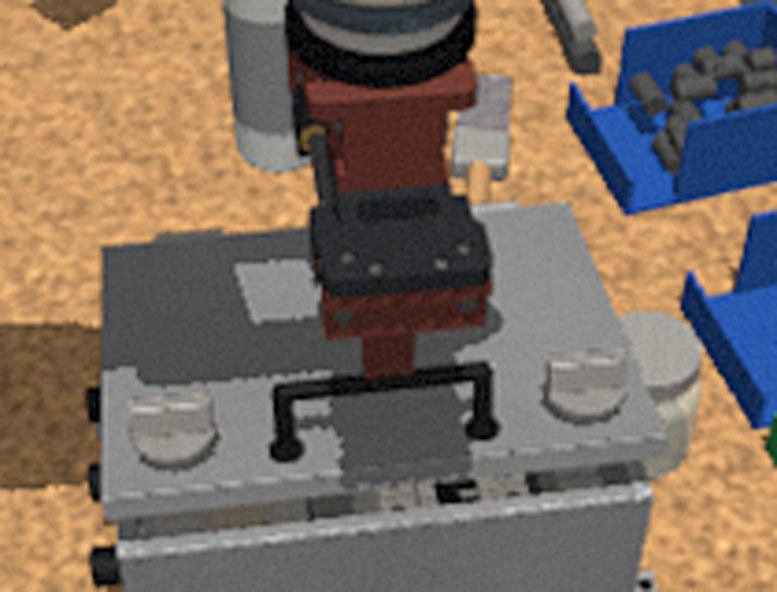

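Run:
```python
from h import *
o=st()
rel(handle(.2)-[0,0,5],Rdown(ey),o)
f=lambda p:((proj("side",p)-[200,150])*3.7).round(0)
p=o['ee_pos']
print("bar",f(handle(.2)),"tipmid",f(p-[0,0,14]),"front tip",f(p-[0,0,14]-ey*25),f(p-[0,0,14]-ey*38),"back",f(p-[0,0,14]+ey*25))
```

```text
t 2.2 pos [555.7   9.6 238.4] q [-0.    0.28  1.75  0.    1.11 -1.39] F [0.1 0.4 0.7] w 49.9
[[-0.002 -0.984  0.179]
 [ 0.     0.179  0.984]
 [-1.     0.001 -0.   ]]
shift cm [ 3.44 -0.08  0.34] rot [-0.009 -0.    -0.001] len mm 34.5 ang 0.01
bar [383. 379.] tipmid [382. 364.] front tip [389. 403.] [393. 424.] back [375. 326.]
```

Run:
```python
import cv2
a=cv2.imread("pics/side1.png")[190:290,260:350];cv2.imwrite("pics/side1zz.png",cv2.resize(a,None,fx=6,fy=6,interpolation=cv2.INTER_NEAREST))
a=cv2.imread("pics/top1.png")[170:330,250:450];cv2.imwrite("pics/top1z.png",cv2.resize(a,None,fx=3.7,fy=3.7,interpolation=cv2.INTER_CUBIC))
```

```text
(no output)
```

View pics/side1zz.png

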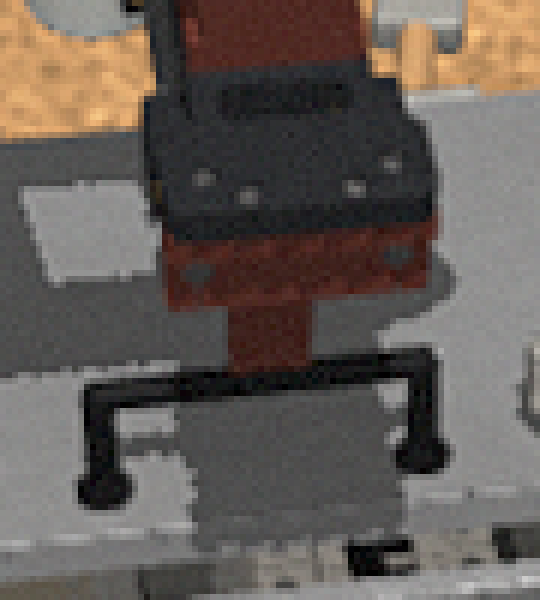

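View pics/top1z.png

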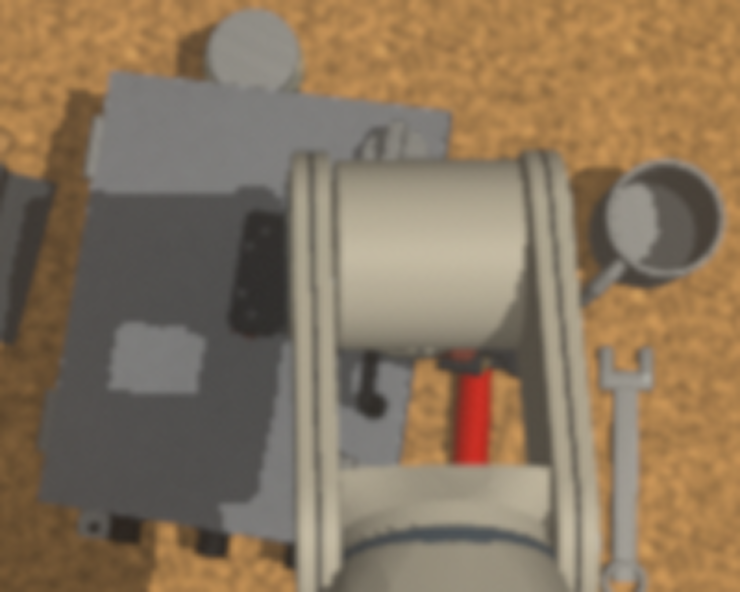

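Run:
```python
from h import *
o=st()
f=lambda p:((proj("side",p)-[260,190])*6).round(0)
p=o['ee_pos']
for k in(-38,-31.5,-25,-10,0,25):
  print(k,[f(p+[0,0,h]+ey*k) for h in(-14,0,30,66)])
print(f(handle(.2)+ex*50),f(handle(.2)-ex*50))
```

```text
t 2.2 pos [555.7   9.6 238.4] q [-0.    0.28  1.75  0.    1.11 -1.39] F [0.1 0.4 0.7] w 49.9
[[-0.002 -0.984  0.179]
 [ 0.     0.179  0.984]
 [-1.     0.001 -0.   ]]
-38 [array([278., 448.]), array([278., 416.]), array([278., 346.]), array([279., 256.])]
-31.5 [array([275., 430.]), array([275., 399.]), array([275., 329.]), array([275., 239.])]
-25 [array([271., 413.]), array([271., 382.]), array([272., 312.]), array([272., 222.])]
-10 [array([264., 375.]), array([264., 343.]), array([264., 273.]), array([264., 183.])]
0 [array([260., 350.]), array([260., 318.]), array([259., 248.]), array([259., 157.])]
25 [array([248., 289.]), array([248., 257.]), array([248., 186.]), array([247.,  95.])]
[423. 358.] [ 96. 392.]
```

Run:
```python
from h import *
o=st()
p=o['ee_pos']
f=lambda p:((proj("side",p)-[260,190])*6).round(0)
g=lambda p:((proj("top",p)-[250,170])*3.7).round(0)
for h in(66,100):
  for k in (-89,89):
    for e in (-37,37):
      q=p+[0,0,h]+ey*k+ex*e; print(h,k,e,f(q),g(q))
```

```text
t 2.2 pos [555.7   9.6 238.4] q [-0.    0.28  1.75  0.    1.11 -1.39] F [0.1 0.4 0.7] w 49.9
[[-0.002 -0.984  0.179]
 [ 0.     0.179  0.984]
 [-1.     0.001 -0.   ]]
66 -89 -37 [162. 416.] [538. 397.]
66 -89 37 [451. 386.] [557. 268.]
66 89 -37 [ 94. -40.] [226. 348.]
66 89 37 [341. -62.] [247. 219.]
100 -89 -37 [158. 326.] [546. 394.]
100 -89 37 [458. 295.] [565. 261.]
100 89 -37 [  88. -132.] [225. 343.]
100 89 37 [ 344. -153.] [246. 211.]
```

Run:
```python
import cv2
a=cv2.imread("pics/side1.png")
for v in range(236,272): print(v,[tuple(int(c) for c in a[v,u]) for u in (284,300,304,308,318)])
```

```text
236 [(73, 73, 75), (28, 35, 63), (30, 34, 64), (27, 29, 60), (27, 33, 62)]
237 [(78, 79, 78), (27, 28, 61), (29, 37, 61), (33, 40, 77), (27, 31, 58)]
238 [(77, 75, 76), (31, 37, 74), (24, 27, 58), (42, 48, 88), (18, 25, 71)]
239 [(78, 75, 77), (34, 43, 80), (32, 42, 76), (41, 47, 86), (73, 76, 84)]
240 [(76, 77, 77), (31, 41, 78), (37, 40, 75), (29, 29, 65), (85, 85, 85)]
241 [(78, 79, 81), (35, 34, 66), (20, 28, 57), (25, 33, 60), (77, 77, 75)]
242 [(74, 69, 72), (32, 41, 64), (25, 36, 59), (30, 31, 63), (73, 75, 78)]
243 [(75, 73, 75), (28, 30, 61), (27, 30, 59), (36, 42, 68), (75, 78, 78)]
244 [(75, 76, 74), (30, 36, 61), (25, 31, 58), (30, 35, 64), (78, 76, 78)]
245 [(75, 76, 78), (33, 35, 65), (27, 31, 59), (22, 22, 56), (77, 78, 79)]
246 [(75, 78, 76), (28, 31, 59), (29, 36, 61), (32, 36, 64), (79, 80, 81)]
247 [(80, 79, 80), (15, 23, 60), (30, 33, 62), (31, 39, 66), (76, 79, 80)]
248 [(75, 77, 78), (24, 36, 55), (31, 37, 65), (24, 28, 59), (63, 65, 61)]
249 [(73, 72, 69), (23, 29, 58), (34, 36, 67), (32, 36, 64), (27, 28, 23)]
250 [(84, 86, 88), (26, 29, 62), (36, 40, 70), (37
[... 931 characters left out ...]
6, 74)]
263 [(71, 73, 71), (75, 76, 76), (77, 76, 77), (77, 79, 78), (79, 83, 82)]
264 [(76, 75, 78), (81, 79, 81), (70, 75, 73), (78, 77, 77), (78, 80, 79)]
265 [(92, 95, 97), (73, 72, 70), (72, 76, 77), (84, 81, 81), (79, 81, 79)]
266 [(134, 133, 134), (75, 75, 75), (79, 77, 79), (73, 76, 77), (76, 80, 77)]
267 [(143, 143, 145), (80, 83, 80), (74, 75, 76), (80, 81, 79), (73, 74, 72)]
268 [(137, 139, 142), (75, 74, 75), (78, 77, 78), (73, 76, 72), (77, 79, 77)]
269 [(139, 141, 140), (79, 82, 77), (77, 78, 78), (81, 78, 79), (77, 77, 77)]
270 [(144, 143, 144), (80, 79, 81), (79, 80, 78), (80, 78, 79), (77, 75, 74)]
271 [(142, 143, 146), (83, 80, 83), (80, 80, 80), (79, 81, 81), (72, 72, 71)]
```

servo_tool(plan=[[[0,0,0.3,0,0,0,8.7],[0,0,0.3,0,0,0,8.7],[0,0,0.3,0,0,0,8.7],[0,0,0.3,0,0,0,8.7]]])

```text
t: 2.53
ee_pos: [556.9, 12.7, 239.3]
orientation: [-1.076, 1.288, 1.075]
ft_force: [-0.1, 0.5, -0.4]
width: 73.2
```

Run:
```python
from h import *
import cv2
o=st()
for n in("side","top"):cv2.imwrite(f"pics/{n}2.png",ctrl.get_image(n)[:,:,::-1])
a=cv2.imread("pics/side2.png")[190:290,260:350];cv2.imwrite("pics/side2zz.png",cv2.resize(a,None,fx=6,fy=6,interpolation=cv2.INTER_NEAREST))
f=lambda p:((proj("side",p)-[260,190])*6).round(0)
p=o['ee_pos']
for k in(-57,-44,44): print(k,[f(p+[0,0,h]+ey*k) for h in(-14,0,30,66)])
```

```text
t 2.53 pos [556.9  12.7 239.3] q [ 0.    0.28  1.75 -0.    1.11 -1.39] F [-0.1  0.5 -0.4] w 73.2
[[ 0.001 -0.984  0.179]
 [-0.     0.179  0.984]
 [-1.    -0.001  0.   ]]
-57 [array([288., 488.]), array([288., 457.]), array([289., 387.]), array([290., 297.])]
-44 [array([281., 453.]), array([282., 422.]), array([282., 351.]), array([283., 261.])]
44 [array([241., 234.]), array([241., 202.]), array([240., 131.]), array([239.,  40.])]
```

View pics/side2zz.png

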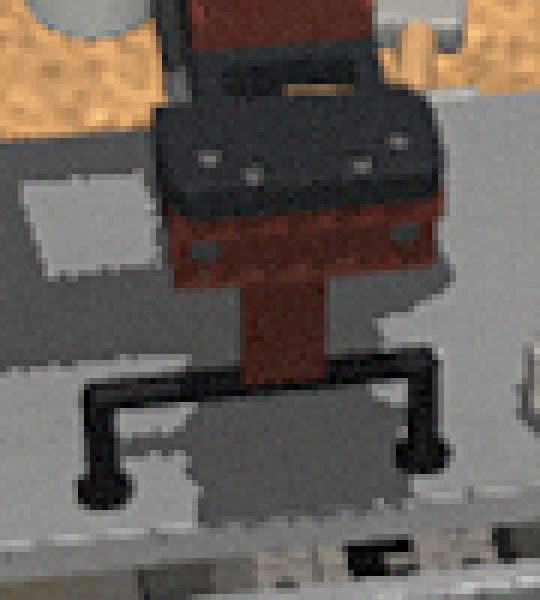

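servo_tool(plan=[[[0,0,0,0,0,0,5],[0,0,0,0,0,0,5],[0,0,0,0,0,0,5],[1.5,0,0,0,0,0,5],[2.5,0,0,0,0,0,5],[3.5,0,0,0,0,0,5],[3.5,0,0,0,0,0,5]]])

```text
t: 3.22
ee_pos: [555.0, 12.6, 201.2]
orientation: [-1.074, 1.292, 1.078]
ft_force: [-0.3, 0.8, -0.1]
width: 50.2
```

Run:
```python
from h import *
import cv2
o=st()
rel(handle(.2)-[0,0,5],Rdown(ey),o)
for n in("side",):cv2.imwrite(f"pics/{n}3.png",ctrl.get_image(n)[:,:,::-1])
a=cv2.imread("pics/side3.png")[190:290,260:350];cv2.imwrite("pics/side3zz.png",cv2.resize(a,None,fx=6,fy=6,interpolation=cv2.INTER_NEAREST))
```

```text
t 3.22 pos [555.   12.6 201.2] q [ 0.    0.33  1.79  0.    1.03 -1.39] F [-0.3  0.8 -0.1] w 50.2
[[-0.004 -0.984  0.179]
 [ 0.     0.179  0.984]
 [-1.     0.004 -0.001]]
shift cm [-0.29 -0.2   0.06] rot [-0.009 -0.001 -0.004] len mm 3.6 ang 0.01
```

View pics/side3zz.png

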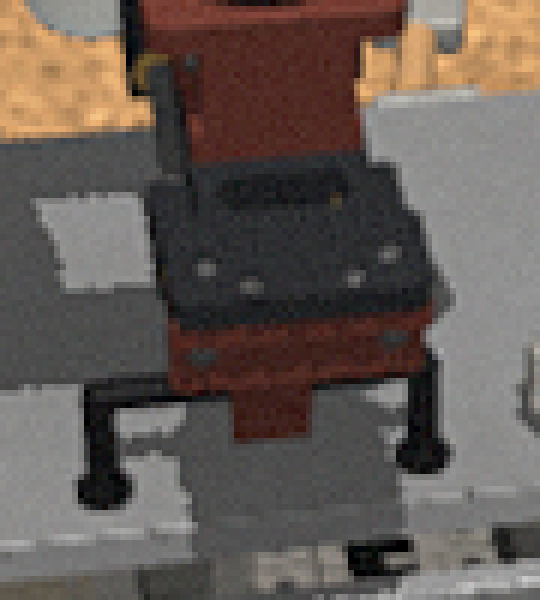

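servo_tool(plan=[[[0,0,0,0,0,0,0],[0,0,0,0,0,0,0],[0,0,0,0,0,0,0],[0,0,0,0,0,0,0],[0,0,0,0,0,0,0],[0,0,0,0,0,0,0]]])

```text
t: 3.77
ee_pos: [556.6, 12.6, 203.8]
orientation: [-1.076, 1.289, 1.075]
ft_force: [-0.1, 0.9, 0.5]
width: 13.4
```

Run:
```python
from h import *
import cv2
o=st();print(o['moment'],o['joint_torque'])
for n in("side",):cv2.imwrite(f"pics/{n}4.png",ctrl.get_image(n)[:,:,::-1])
a=cv2.imread("pics/side4.png")[190:290,260:350];cv2.imwrite("pics/side4zz.png",cv2.resize(a,None,fx=6,fy=6,interpolation=cv2.INTER_NEAREST))
```

```text
t 3.77 pos [556.6  12.6 203.8] q [ 0.    0.32  1.78 -0.    1.03 -1.39] F [-0.1  0.9  0.5] w 13.4
[[ 0.    -0.984  0.179]
 [-0.     0.179  0.984]
 [-1.    -0.     0.   ]]
[ 0.07559902 -0.09415401 -0.0211365 ] [ 4.83379745e-05 -4.72169995e+01 -2.62053645e+01 -1.24783848e-03
  7.30333943e-02  1.27568542e-04]
```

View pics/side4zz.png

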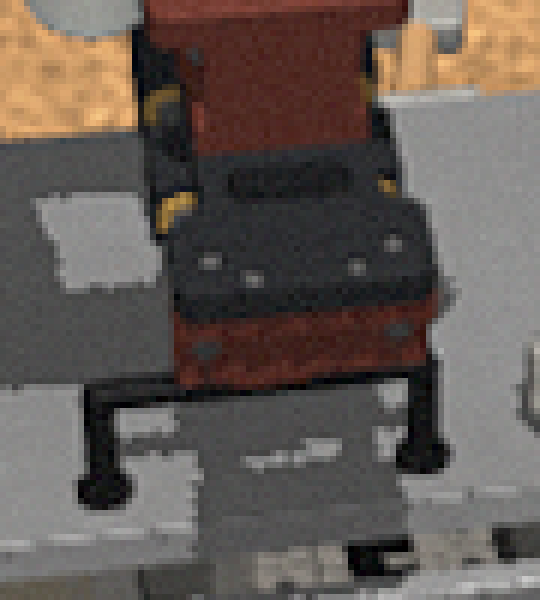

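servo_tool(plan=[[[0,0,0,0,0,0,0],[0,0,0,0,0,0,0],[0,0,0,0,0,0,0]]])

```text
t: 4.07
ee_pos: [556.5, 12.6, 203.5]
orientation: [-1.076, 1.289, 1.076]
ft_force: [-0.2, 0.2, -0.5]
width: 0.3
```

Run:
```python
from h import *
import cv2
for uv in [(305.3,262.8)]:
  for z in (187,200,210,220,230): 
    q=plane("side",(305.3,262.8),z); print(z,q.round(1),"k",(ey@(q-[556,12.6,0])).round(1),"e",(ex@(q-[556,12.6,0])).round(1))
a=ctrl.get_image("top")[:,:,::-1];cv2.imwrite("pics/top4.png",a)
cv2.imwrite("pics/top4z.png",cv2.resize(a[170:330,250:450],None,fx=3.7,fy=3.7,interpolation=cv2.INTER_CUBIC))
a=ctrl.get_image("side")[:,:,::-1];cv2.imwrite("pics/side5.png",a)
```

```text
187 [558.4   6.1 187. ] k -6.0 e 3.5
200 [555.1  -4.2 200. ] k -16.7 e 2.0
210 [552.6 -12.1 210. ] k -24.9 e 0.8
220 [550. -20. 220.] k -33.1 e -0.4
230 [547.4 -27.9 230. ] k -41.3 e -1.6
```

View pics/top4z.png

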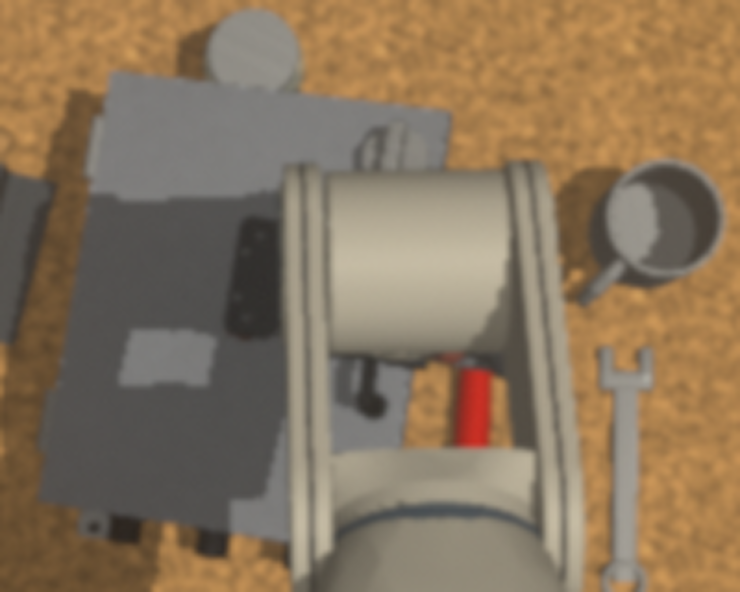

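View pics/side5.png

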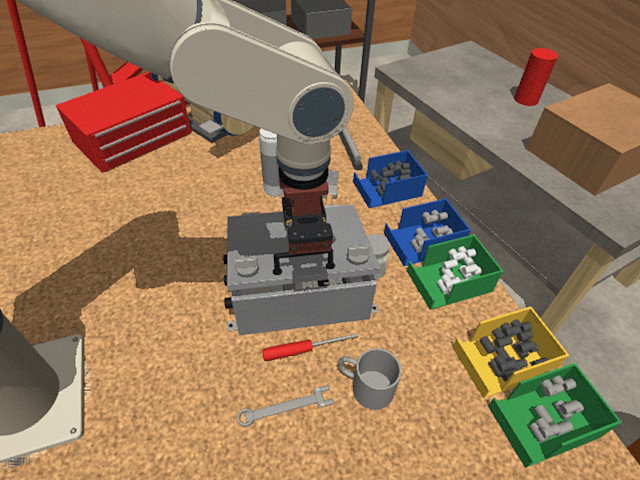

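servo_tool(plan=[[[-0.5,0,0,0,0,0,4.6],[-0.5,0,0,0,0,0,4.6],[-0.5,0,0,0,0,0,4.6],[-0.5,0,0,0,0,0,4.6],[-0.5,0,0,0,0,0,4.6],[-0.5,0,0,0,0,0,4.6],[0.6,0,0,0,0,0,4.6],[1.2,0,0,0,0,0,4.6]]])

```text
t: 4.83
ee_pos: [556.2, 12.6, 190.4]
orientation: [-1.076, 1.289, 1.076]
ft_force: [-1.6, -1.1, -0.4]
width: 45.3
```

Run:
```python
from h import *
import cv2
st()
a=ctrl.get_image("side")[:,:,::-1];cv2.imwrite("pics/side6.png",a)
cv2.imwrite("pics/side6zz.png",cv2.resize(a[190:290,260:350],None,fx=6,fy=6,interpolation=cv2.INTER_NEAREST))
```

```text
t 4.83 pos [556.2  12.6 190.4] q [ 0.    0.34  1.79  0.    1.01 -1.39] F [-1.6 -1.1 -0.4] w 45.3
[[-0.    -0.984  0.179]
 [ 0.     0.179  0.984]
 [-1.     0.    -0.   ]]
```

View pics/side6zz.png

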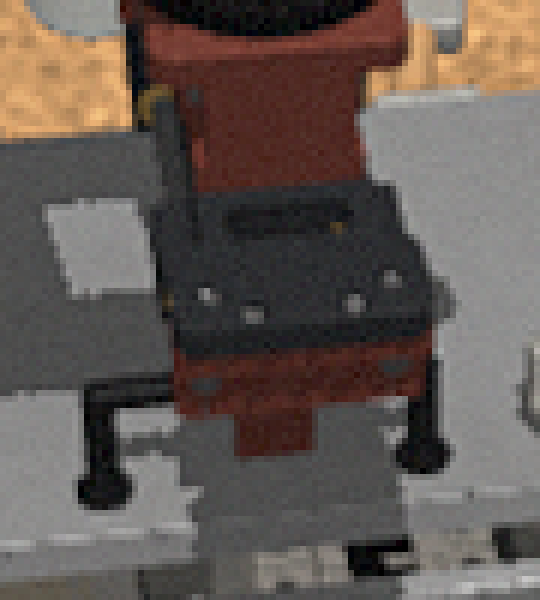

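servo_tool(plan=[[[0.4,0,0,0,0,0,4.6],[0.8,0,0,0,0,0,4.6],[1.2,0,0,0,0,0,4.6],[1.2,0,0,0,0,0,4.6]]])

```text
t: 5.22
ee_pos: [556.0, 12.6, 178.6]
orientation: [-1.075, 1.29, 1.077]
ft_force: [0.0, 0.2, 0.3]
width: 46.3
```

Run:
```python
from h import *
import cv2
st()
a=ctrl.get_image("side")[:,:,::-1];cv2.imwrite("pics/side7.png",a)
cv2.imwrite("pics/side7zz.png",cv2.resize(a[190:290,260:350],None,fx=6,fy=6,interpolation=cv2.INTER_NEAREST))
```

```text
t 5.22 pos [556.   12.6 178.6] q [ 0.    0.36  1.8  -0.    0.98 -1.39] F [0.  0.2 0.3] w 46.3
[[-0.001 -0.984  0.179]
 [-0.     0.179  0.984]
 [-1.     0.001 -0.   ]]
```

View pics/side7zz.png

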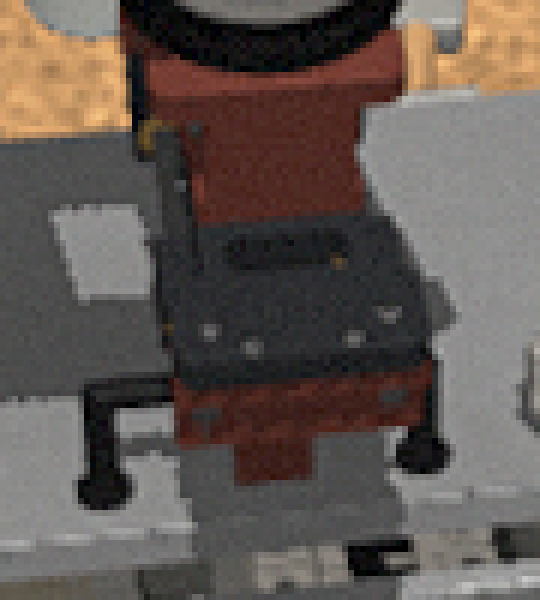

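servo_tool(plan=[[[0.4,0,0,0,0,0,4.6],[0.8,0,0,0,0,0,4.6],[1.2,0,0,0,0,0,4.6],[1.2,0,0,0,0,0,0],[1.2,0,0,0,0,0,0],[1.2,0,0,0,0,0,0],[1.2,0,0,0,0,0,0],[1.2,0,0,0,0,0,0]]])

```text
t: 5.93
ee_pos: [556.7, 12.6, 167.7]
orientation: [-1.076, 1.289, 1.075]
ft_force: [0.3, 0.4, 0.2]
width: 16.0
```

servo_tool(plan=[[[0,0,0,0,0,0,0],[0,0,0,0,0,0,0],[0,0,0,0,0,0,0]]])

```text
t: 6.18
ee_pos: [556.8, 13.7, 167.6]
orientation: [-1.075, 1.287, 1.076]
ft_force: [1.9, 5.4, -1.5]
width: 9.2
```

Run:
```python
from h import *
import cv2
st()
a=ctrl.get_image("side")[:,:,::-1];cv2.imwrite("pics/side8.png",a)
cv2.imwrite("pics/side8zz.png",cv2.resize(a[190:290,260:350],None,fx=6,fy=6,interpolation=cv2.INTER_NEAREST))
```

```text
t 6.18 pos [556.8  13.7 167.6] q [ 0.    0.37  1.81  0.    0.96 -1.39] F [ 1.9  5.4 -1.5] w 9.2
[[ 0.001 -0.984  0.179]
 [ 0.002  0.179  0.984]
 [-1.    -0.     0.002]]
```

View pics/side8zz.png

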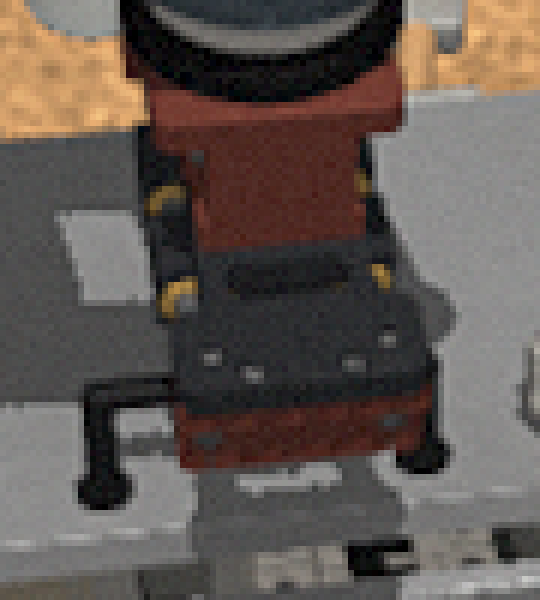

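Run:
```python
from h import *
st()
for th in np.arange(.2,1.66,.08):
    d=handle(th)-handle(.2); print(round(th,2),"x",(-d[2]/10).round(2),"z",(ey@d/10).round(2))
```

```text
t 6.23 pos [556.9  13.7 167.6] q [ 0.    0.37  1.81  0.    0.96 -1.39] F [ 1.6  5.  -2.2] w 9.3
[[ 0.001 -0.984  0.179]
 [ 0.002  0.179  0.984]
 [-1.    -0.     0.002]]
0.2 x -0.0 z 0.0
0.28 x -1.52 z 0.72
0.36 x -2.98 z 1.56
0.44 x -4.37 z 2.51
0.52 x -5.67 z 3.56
0.6 x -6.89 z 4.72
0.68 x -8.01 z 5.98
0.76 x -9.03 z 7.32
0.84 x -9.93 z 8.73
0.92 x -10.72 z 10.22
1.0 x -11.39 z 11.76
1.08 x -11.94 z 13.35
1.16 x -12.35 z 14.98
1.24 x -12.64 z 16.64
1.32 x -12.79 z 18.31
1.4 x -12.81 z 19.99
1.48 x -12.69 z 21.67
1.56 x -12.44 z 23.33
1.64 x -12.05 z 24.97
```

servo_tool(plan=[[[-1.5,0,0.7,0,0,0,0],[-3.0,0,1.55,0,0,0,0],[-4.4,0,2.5,0,0,0,0],[-5.7,0,3.55,0,0,0,0],[-6.9,0,4.7,0,0,0,0],[-6.9,0,4.7,0,0,0,0]]])

```text
t: 6.73
ee_pos: [564.7, 59.0, 238.2]
orientation: [-1.078, 1.29, 1.076]
ft_force: [-4.4, -4.6, 7.3]
width: 8.9
```

Run:
```python
from h import *
import cv2
o=st();print(o['moment'])
a=ctrl.get_image("side")[:,:,::-1];cv2.imwrite("pics/side9.png",a)
cv2.imwrite("pics/side9z.png",cv2.resize(a[130:330,200:420],None,fx=3,fy=3,interpolation=cv2.INTER_CUBIC))
```

```text
t 6.73 pos [564.7  59.  238.2] q [ 0.08  0.3   1.73 -0.    1.11 -1.31] F [-4.4 -4.6  7.3] w 8.9
[[-0.    -0.984  0.178]
 [-0.002  0.178  0.984]
 [-1.     0.    -0.002]]
[-0.90164632  0.6747843   0.05788393]
```

View pics/side9z.png

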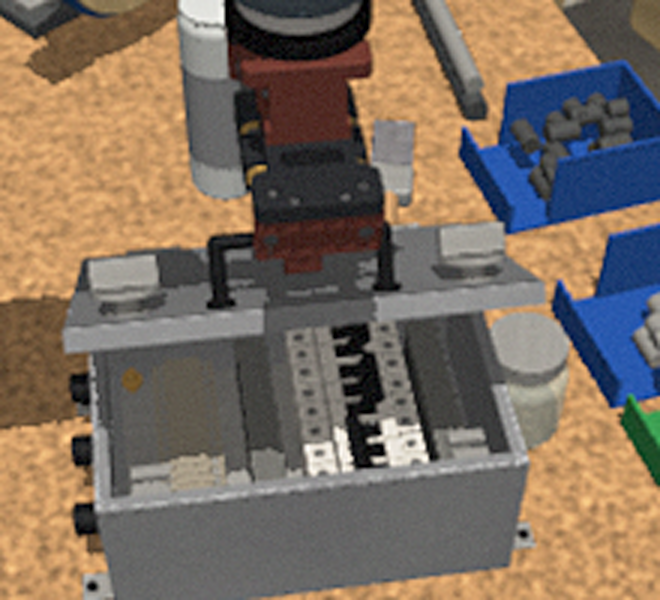

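servo_tool(plan=[[[-1.1,0,1.25,0,0,0,0],[-2.15,0,2.6,0,0,0,0],[-3.05,0,4.0,0,0,0,0],[-3.8,0,5.5,0,0,0,0],[-4.5,0,7.05,0,0,0,0],[-5.05,0,8.65,0,0,0,0],[-5.45,0,10.25,0,0,0,0],[-5.75,0,11.9,0,0,0,0]]])

```text
t: 7.45
ee_pos: [585.7, 174.3, 296.9]
orientation: [-1.078, 1.291, 1.073]
ft_force: [-6.9, -8.8, 13.1]
width: 9.1
```

servo_tool(plan=[[[-0.15,0,1.7,0,0,0,0],[-0.15,0,3.35,0,0,0,0],[-0.05,0,5.05,0,0,0,0],[0.2,0,6.7,0,0,0,0],[0.4,0,7.6,0,0,0,0],[0.4,0,7.6,0,0,0,0]]])

```text
t: 7.95
ee_pos: [599.4, 253.4, 291.5]
orientation: [-1.075, 1.286, 1.078]
ft_force: [-4.7, 7.3, 7.0]
width: 9.2
```

Run:
```python
from h import *
import cv2
o=st();print(o['moment'],handle(1.6)-[0,0,41.5])
for n in("side","top"):
  a=ctrl.get_image(n)[:,:,::-1];cv2.imwrite(f"pics/{n}10.png",a)
  c=a[70:330,190:410] if n=="side" else a[140:340,230:430]
  cv2.imwrite(f"pics/{n}10z.png",cv2.resize(c,None,fx=2.3 if n=="side" else 3,fy=2.3 if n=="side" else 3,interpolation=cv2.INTER_CUBIC))
```

```text
t 7.95 pos [599.4 253.4 291.5] q [ 0.38  0.38  1.49  0.    1.27 -1.01] F [-4.7  7.3  7. ] w 9.2
[[ 0.    -0.984  0.177]
 [ 0.003  0.177  0.984]
 [-1.     0.     0.003]]
[1.07375558 0.66276063 0.10619879] [598.16757908 250.79715827 290.18578229]
```

View pics/side10z.png

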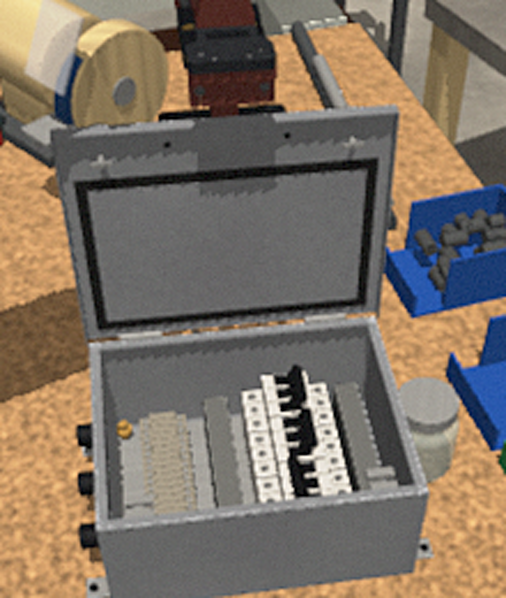

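View pics/top10z.png

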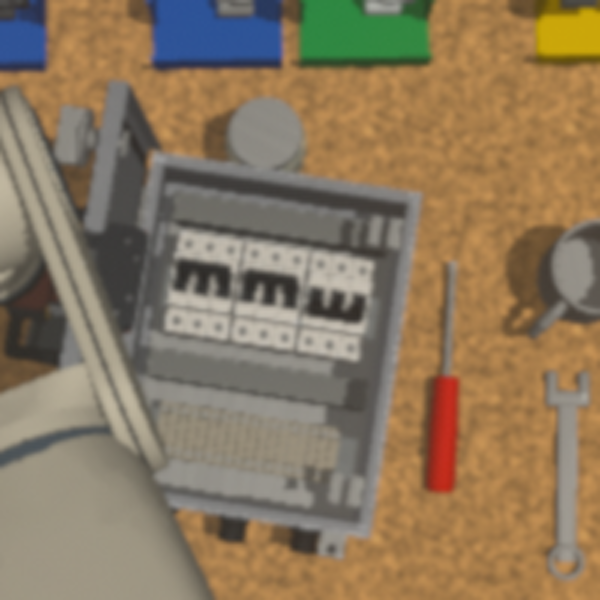

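The cover stands at about 1.6 rad. In the top view two lever bars sit toward box +x and the right one (zoom (337,308), the −y breaker) toward −x, so that is the one that is off. I'll zoom in and measure it.

Run:
```python
import cv2
a=cv2.imread("pics/top10.png")[205:275,275:365];cv2.imwrite("pics/lev.png",cv2.resize(a,None,fx=8,fy=8,interpolation=cv2.INTER_NEAREST))
```

```text
(no output)
```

View pics/lev.png

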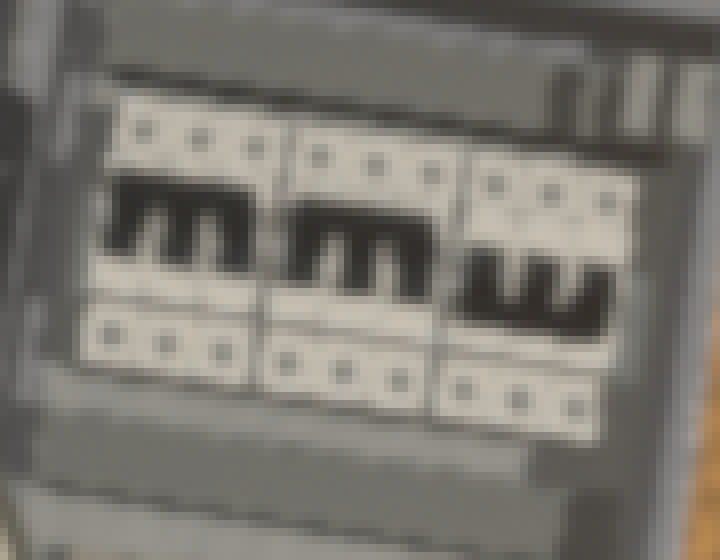

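Run:
```python
from h import *
O=HINGE-113*ey
for n,u,v in [("a",534,319),("b",365,222),("c",186,192),("a_l",462,312),("a_r",608,326),("brk far-left corner(z~?)",118,98),("nose a mid",537,290)]:
    p=plane("top",(275+u/8,205+v/8),101); d=p-O; print(n,p.round(1),"box",(ex@d).round(1),(ey@d).round(1))
```

```text
a [594.6  32.3 101. ] box 33.7 -55.0
b [625.2  83.6 101. ] box 55.1 0.8
c [635.3 138.4 101. ] box 55.7 56.6
a_l [597.1  54.3 101. ] box 32.4 -32.9
a_r [592.1   9.6 101. ] box 35.1 -77.7
brk far-left corner(z~?) [664.8 159.1 101. ] box 81.2 82.0
nose a mid [603.5  31.2 101. ] box 42.6 -54.5
```

servo_tool(plan=[[[0,0,0,0,0,0,3],[0,0,0,0,0,0,3],[0,0,0,0,0,0,3],[0,0,0,0,0,0,3],[0,0,0,0,0,0,3],[-2,0,0,0,0,0,3],[-5,0,0,0,0,0,3],[-8,0,0,0,0,0,3]]])

```text
t: 8.72
ee_pos: [599.3, 250.1, 369.8]
orientation: [-1.075, 1.292, 1.077]
ft_force: [2.0, -0.9, -0.3]
width: 29.7
```

Run:
```python
from h import *
import cv2
o=st()
O=HINGE-113*ey
p=O+44.5*ex-55.5*ey; t=p-38*ex; t[2]=390-26
print(t); rel(t,Rdown(ex),o)
```

```text
t 8.72 pos [599.3 250.1 369.8] q [ 0.38  0.33  1.39 -0.    1.43 -1.01] F [ 2.  -0.9 -0.3] w 29.7
[[-0.003 -0.984  0.179]
 [-0.001  0.179  0.984]
 [-1.     0.002 -0.002]]
[567.73191553  36.35146601 364.        ]
shift cm [  0.61  -0.73 -21.59] rot [ 1.562e+00 -3.000e-03 -1.000e-03] len mm 216.1 ang 1.56
```

servo_tool(plan=[[[0,-0.1,-3,0.2,0,0,0],[0,-0.2,-6,0.4,0,0,0],[0,-0.3,-9,0.6,0,0,0],[0,-0.4,-12,0.8,0,0,0],[0,-0.5,-15,1.0,0,0,0],[0,-0.6,-18,1.2,0,0,0],[0,-0.7,-21.6,1.4,0,0,0],[0,-0.7,-21.6,1.56,0,0,0]]])

```text
t: 9.38
ee_pos: [567.1, 31.9, 370.1]
orientation: [-0.3, 1.551, 0.297]
ft_force: [-0.1, 0.4, 0.4]
width: 0.6
```

Run:
```python
from h import *
o=st()
O=HINGE-113*ey
t=O+44.5*ex-55.5*ey-38*ex; t[2]=160-26
rel(t,Rdown(ex),o)
```

```text
t 9.38 pos [567.1  31.9 370.1] q [ 0.04  0.19  1.57 -0.    1.38 -0.34] F [-0.1  0.4  0.4] w 0.6
[[-0.    -0.372  0.928]
 [-0.002  0.928  0.372]
 [-1.    -0.002 -0.001]]
shift cm [23.61  0.43  0.25] rot [ 0.552 -0.001  0.002] len mm 236.1 ang 0.55
```

servo_tool(plan=[[[3,0.4,0.2,0.55,0,0,0],[6,0.4,0.2,0.55,0,0,0],[9,0.4,0.2,0.55,0,0,0],[12,0.4,0.2,0.55,0,0,0],[15,0.4,0.2,0.55,0,0,0],[18,0.4,0.2,0.55,0,0,0],[21,0.4,0.2,0.55,0,0,0],[22,0.4,0.2,0.55,0,0,0]]])

```text
t: 10.05
ee_pos: [565.7, 40.9, 146.0]
orientation: [0.125, 1.573, -0.126]
ft_force: [-1.1, 1.1, -0.4]
width: 0.5
```

Run:
```python
from h import *
import cv2
o=st()
O=HINGE-113*ey
t=O+44.5*ex-55.5*ey-38*ex; t[2]=160-26
rel(t,Rdown(ex),o)
for n in("side","top"):
  a=ctrl.get_image(n)[:,:,::-1];cv2.imwrite(f"pics/{n}11.png",a)
o=st()
f=lambda p:((proj("side",p)-[250,190])*5).round(0)
for h in(0,14,20,26,32):print(h,f(o['ee_pos']+[0,0,h]-10*ey))
a=cv2.imread("pics/side11.png")[190:310,250:390];cv2.imwrite("pics/side11z.png",cv2.resize(a,None,fx=5,fy=5,interpolation=cv2.INTER_NEAREST))
```

```text
t 10.05 pos [565.7  40.9 146. ] q [ 0.05  0.42  1.8  -0.    0.93  0.21] F [-1.1  1.1 -0.4] w 0.5
[[-0.006  0.159  0.987]
 [-0.     0.987 -0.159]
 [-1.    -0.001 -0.006]]
shift cm [ 1.2  -0.42  0.28] rot [ 0.012 -0.006  0.001] len mm 13.0 ang 0.01
t 10.15 pos [566.9  41.1 148.2] q [ 0.05  0.42  1.8  -0.    0.93  0.21] F [-0.2  0.1  0.5] w 0.5
[[-0.004  0.159  0.987]
 [-0.     0.987 -0.159]
 [-1.    -0.001 -0.004]]
0 [273. 376.]
14 [273. 353.]
20 [273. 343.]
26 [273. 333.]
32 [273. 323.]
```

View pics/side11z.png

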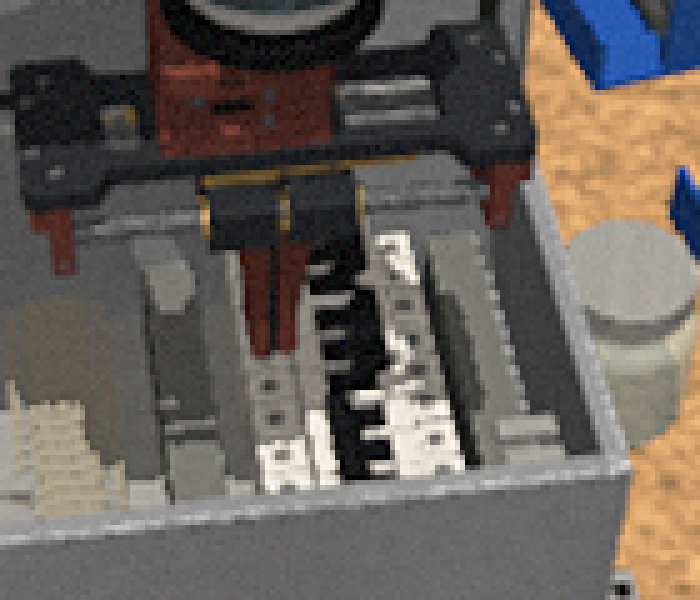

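Run:
```python
from h import *
p=np.array([566.7,41,148.2])
f=lambda p:((proj("side",p)-[250,190])*5).round(0)
for e in(-89,-80,80,89):
  print(e,[(h,f(p+[0,0,h]+e*ex-10*ey).tolist()) for h in(40,50,60,70,80)])
print([(h,f(p+[0,0,h]-10*ey-6*ex).tolist()) for h in(-14,0,8,14,18,70,80)])
print([(h,f(p+[0,0,h]+10*ey-6*ex).tolist()) for h in(-14,0,8,14,18,70,80)])
```

```text
-89 [(40, [35.0, 334.0]), (50, [33.0, 316.0]), (60, [31.0, 298.0]), (70, [29.0, 280.0]), (80, [27.0, 261.0])]
-80 [(40, [60.0, 331.0]), (50, [58.0, 314.0]), (60, [56.0, 296.0]), (70, [54.0, 277.0]), (80, [52.0, 259.0])]
80 [(40, [481.0, 287.0]), (50, [483.0, 269.0]), (60, [485.0, 251.0]), (70, [487.0, 233.0]), (80, [489.0, 214.0])]
89 [(40, [504.0, 285.0]), (50, [507.0, 267.0]), (60, [509.0, 249.0]), (70, [511.0, 231.0]), (80, [513.0, 212.0])]
[(-14, [258.0, 401.0]), (0, [257.0, 378.0]), (8, [257.0, 365.0]), (14, [257.0, 355.0]), (18, [257.0, 348.0]), (70, [257.0, 257.0]), (80, [256.0, 238.0])]
[(-14, [251.0, 362.0]), (0, [251.0, 339.0]), (8, [250.0, 326.0]), (14, [250.0, 316.0]), (18, [250.0, 309.0]), (70, [249.0, 217.0]), (80, [249.0, 199.0])]
```

Run:
```python
from h import *
o=ctrl.get_obs()
O=HINGE-113*ey
for e,z in((-40,110),(-40,78),(-3,78)):
  t=O+44.5*ex-55.5*ey+e*ex; t[2]=z
  rel(t,Rdown(ex),o)
```

```text
shift cm [ 3.82 -0.45 -0.03] rot [ 0.012 -0.004  0.001] len mm 38.5 ang 0.01
shift cm [ 7.02 -0.45 -0.01] rot [ 0.012 -0.004  0.001] len mm 70.3 ang 0.01
shift cm [ 7.   -0.49  3.69] rot [ 0.012 -0.004  0.001] len mm 79.3 ang 0.01
```

servo_tool(plan=[[[1.5,-0.45,0,0.01,0,0,0],[3,-0.45,0,0.01,0,0,0],[4.5,-0.45,0,0.01,0,0,0],[5.5,-0.45,0,0.01,0,0,0],[6.3,-0.45,0,0.01,0,0,0],[6.3,-0.45,0,0.01,0,0,0]]])

```text
t: 10.65
ee_pos: [567.6, 36.9, 86.8]
orientation: [0.133, 1.567, -0.133]
ft_force: [0.6, -0.0, 0.2]
width: 0.6
```

Run:
```python
from h import *
import cv2
o=st()
O=HINGE-113*ey
for e,z in((-40,78),(-3,78)):
  t=O+44.5*ex-55.5*ey+e*ex; t[2]=z
  rel(t,Rdown(ex),o)
for n in("side","top"):
  a=ctrl.get_image(n)[:,:,::-1];cv2.imwrite(f"pics/{n}12.png",a)
a=cv2.imread("pics/side12.png")[190:310,250:390];cv2.imwrite("pics/side12z.png",cv2.resize(a,None,fx=5,fy=5,interpolation=cv2.INTER_NEAREST))
```

```text
t 10.65 pos [567.6  36.9  86.8] q [ 0.04  0.5   1.83 -0.    0.81  0.21] F [ 0.6 -0.   0.2] w 0.6
[[-0.001  0.168  0.986]
 [-0.     0.986 -0.168]
 [-1.    -0.    -0.001]]
shift cm [ 0.88 -0.05 -0.18] rot [ 0.002 -0.001  0.   ] len mm 9.0 ang 0.0
shift cm [ 0.88 -0.06  3.52] rot [ 0.002 -0.001  0.   ] len mm 36.3 ang 0.0
```

View pics/side12z.png

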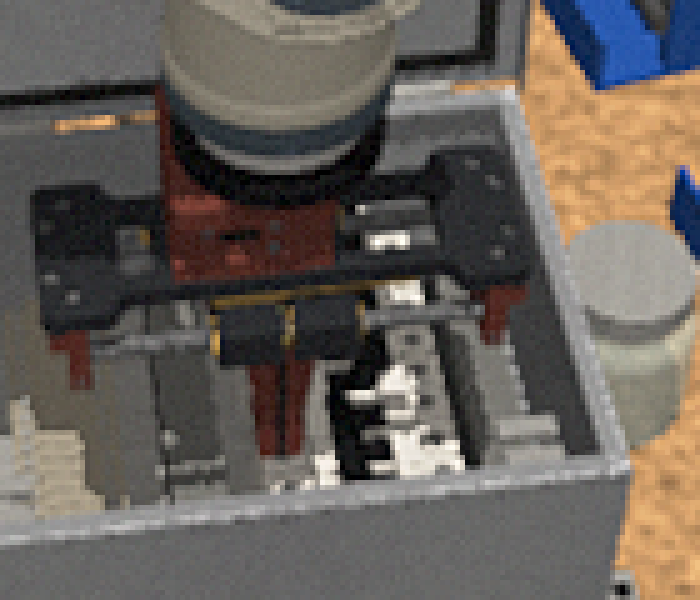

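servo_tool(plan=[[[0.5,-0.05,-0.15,0,0,0,0],[0.9,-0.05,-0.15,0,0,0,0],[0.9,-0.05,-0.15,0,0,0,0]]])

```text
t: 11.0
ee_pos: [565.7, 36.7, 77.7]
orientation: [0.133, 1.567, -0.133]
ft_force: [-0.5, 0.8, 0.5]
width: 0.5
```

servo_tool(plan=[[[0,0,0.6,0,0,0,0],[0,0,1.2,0,0,0,0],[0,0,1.8,0,0,0,0],[0,0,2.2,0,0,0,0],[0,0,2.2,0,0,0,0]]])

```text
t: 11.42
ee_pos: [588.3, 32.9, 78.3]
orientation: [0.133, 1.567, -0.133]
ft_force: [-1.9, 0.3, 2.8]
width: 0.7
```

Run:
```python
from h import *
import cv2
o=st();print(o['moment'])
O=HINGE-113*ey
for e,z in((-3,78),):
  t=O+44.5*ex-55.5*ey+e*ex; t[2]=z
  rel(t,Rdown(ex),o)
for n in("side","top"):
  a=ctrl.get_image(n)[:,:,::-1];cv2.imwrite(f"pics/{n}13.png",a)
a=cv2.imread("pics/side13.png")[190:310,250:390];cv2.imwrite("pics/side13z.png",cv2.resize(a,None,fx=5,fy=5,interpolation=cv2.INTER_NEAREST))
```

```text
t 11.42 pos [588.3  32.9  78.3] q [0.04 0.54 1.79 0.   0.81 0.2 ] F [-1.9  0.3  2.8] w 0.7
[[-0.001  0.168  0.986]
 [ 0.     0.986 -0.168]
 [-1.    -0.    -0.001]]
[0.07218168 0.2939382  0.00474589]
shift cm [ 0.02 -0.01  1.41] rot [ 0.002 -0.001  0.   ] len mm 14.1 ang 0.0
```

View pics/side13z.png

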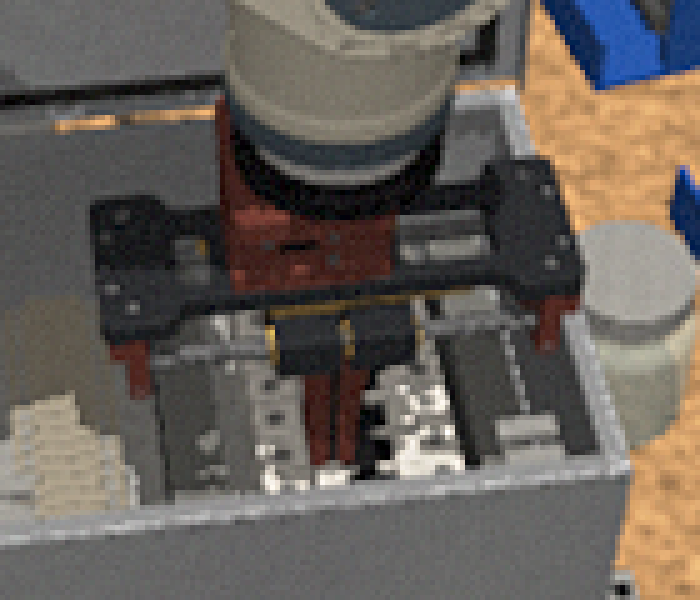

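servo_tool(plan=[[[0,0,0.5,0,0,0,0],[0,0,1.0,0,0,0,0],[0,0,1.4,0,0,0,0],[0,0,1.4,0,0,0,0]]])

```text
t: 11.85
ee_pos: [602.0, 30.5, 77.6]
orientation: [0.133, 1.567, -0.133]
ft_force: [-2.7, -0.9, -0.7]
width: 0.6
```

Run:
```python
from h import *
import cv2
o=st();print(o['moment'])
for n in("side","top"):
  a=ctrl.get_image(n)[:,:,::-1];cv2.imwrite(f"pics/{n}14.png",a)
a=cv2.imread("pics/side14.png")[190:310,250:390];cv2.imwrite("pics/side14z.png",cv2.resize(a,None,fx=5,fy=5,interpolation=cv2.INTER_NEAREST))
```

```text
t 11.85 pos [602.   30.5  77.6] q [ 0.03  0.56  1.76 -0.    0.83  0.2 ] F [-2.7 -0.9 -0.7] w 0.6
[[-0.     0.168  0.986]
 [-0.     0.986 -0.168]
 [-1.    -0.    -0.   ]]
[0.05677279 0.39077188 0.02661223]
```

View pics/side14z.png

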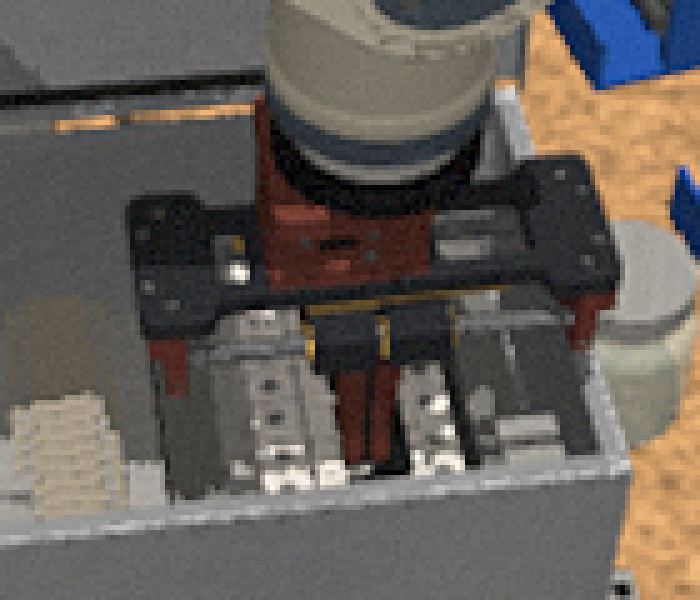

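servo_tool(plan=[[[0,0,0.2,0,0,0,0],[0,0,0.4,0,0,0,0],[0,0,0.4,0,0,0,0]]])

```text
t: 12.2
ee_pos: [603.0, 30.3, 77.7]
orientation: [0.133, 1.572, -0.133]
ft_force: [-9.9, 2.2, 5.0]
width: 0.6
```

servo_tool(plan=[[[0,0,0.2,0,0,0,0],[0,0,0.2,0,0,0,0]]])

```text
t: 12.37
ee_pos: [603.1, 30.3, 77.5]
orientation: [0.133, 1.576, -0.133]
ft_force: [-15.1, 3.8, 10.0]
width: 0.5
```

Run:
```python
from h import *
o=st();print(o['moment'])
```

```text
t 12.37 pos [603.1  30.3  77.5] q [0.03 0.56 1.75 0.   0.84 0.2 ] F [-15.1   3.8  10. ] w 0.5
[[-0.009  0.168  0.986]
 [ 0.001  0.986 -0.168]
 [-1.    -0.001 -0.009]]
[0.59835523 2.690147   0.00997232]
```

servo_tool(plan=[[[0,0,-1,0,0,0,0],[0,0,-2,0,0,0,0],[-4,0,-2,0,0,0,0],[-8,0,-2,0,0,0,0],[-12,0,-2,0,0,0,3],[-16,0,-2,0,0,0,3],[-20,0,-2,0,0,0,3],[-24,0,-2,0,0,0,3]]])

```text
t: 13.03
ee_pos: [587.9, 32.9, 320.6]
orientation: [0.133, 1.564, -0.133]
ft_force: [1.1, 0.1, -0.2]
width: 23.6
```

servo_tool(plan=[[[-4,1,0,0,0,0,3],[-7,4,0,-0.12,0,0,3],[-7,8,0,-0.24,0,0,3],[-7,12,0,-0.36,0,0,3],[-7,12,0,-0.5,0,0,3]]])

```text
t: 13.45
ee_pos: [609.0, 157.0, 389.1]
orientation: [-0.254, 1.551, 0.257]
ft_force: [-0.6, -0.1, -0.9]
width: 29.7
```

Run:
```python
from h import *
import cv2
o=st()
for n in("side","top"):
  a=ctrl.get_image(n)[:,:,::-1];cv2.imwrite(f"pics/{n}15.png",a)
a=cv2.imread("pics/top15.png")[205:275,275:365];cv2.imwrite("pics/lev2.png",cv2.resize(a,None,fx=6,fy=6,interpolation=cv2.INTER_NEAREST))
rel(handle(1.6)-[0,0,41.5-75],Rdown(ey))
```

```text
t 13.45 pos [609.  157.  389.1] q [ 0.23  0.28  1.41  0.    1.44 -0.09] F [-0.6 -0.1 -0.9] w 29.7
[[ 0.004 -0.32   0.947]
 [ 0.003  0.947  0.32 ]
 [-1.     0.002  0.005]]
shift cm [2.29 9.62 2.13] rot [-1.08e+00  1.00e-03  1.00e-03] len mm 101.1 ang 1.08
```

View pics/lev2.png

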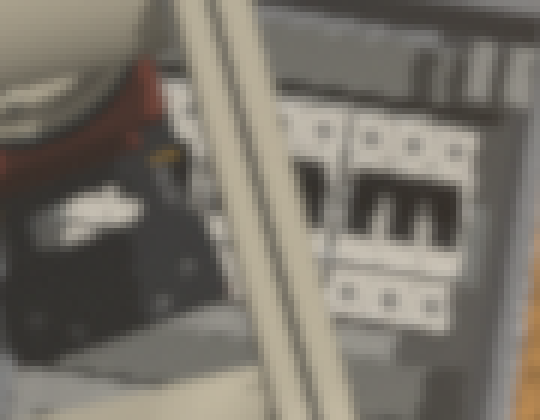

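View pics/side15.png

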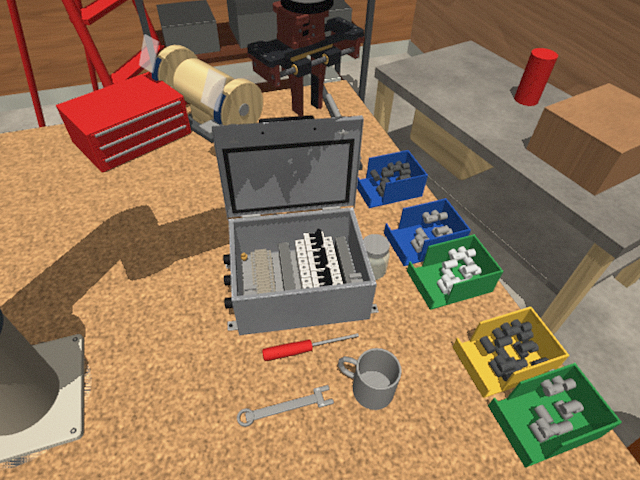

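The right lever (lever_a) now has its bar on the same side as the others, and the side view shows the cover still upright. Next I'll re-grip the handle.

servo_tool(plan=[[[0,3,1,-0.12,0,0,3],[0,6,2,-0.24,0,0,3],[0,9.6,2.1,-0.36,0,0,3],[0,9.6,2.1,-0.48,0,0,3],[0,9.6,2.1,-0.6,0,0,3],[0,9.6,2.1,-0.72,0,0,3],[0,9.6,2.1,-0.84,0,0,3],[0,9.6,2.1,-0.96,0,0,3]]])

```text
t: 14.22
ee_pos: [598.4, 247.9, 388.1]
orientation: [-0.99, 1.334, 0.989]
ft_force: [0.1, -0.8, 0.4]
width: 29.8
```

Run:
```python
from h import *
o=st()
rel([599.4,251.5,296],Rdown(ey))
```

```text
t 14.22 pos [598.4 247.9 388.1] q [ 0.37  0.31  1.37 -0.    1.46 -0.9 ] F [ 0.1 -0.8  0.4] w 29.8
[[ 0.001 -0.957  0.291]
 [-0.     0.291  0.957]
 [-1.    -0.001  0.   ]]
shift cm [9.21 0.02 0.37] rot [-0.124  0.     0.001] len mm 92.2 ang 0.12
```

servo_tool(plan=[[[0,0,0.35,-0.12,0,0,3],[3,0,0.35,-0.12,0,0,3],[5,0,0.35,-0.12,0,0,3],[7,0,0.35,-0.12,0,0,3],[8.5,0,0.35,-0.12,0,0,3],[9.2,0,0.35,-0.12,0,0,3],[9.2,0,0.35,-0.12,0,0,3]]])

```text
t: 14.8
ee_pos: [598.5, 251.1, 294.3]
orientation: [-1.076, 1.291, 1.077]
ft_force: [-0.4, -0.4, -0.1]
width: 29.9
```

servo_tool(plan=[[[0,0,0,0,0,0,0],[0,0,0,0,0,0,0],[0,0,0,0,0,0,0],[0,0,0,0,0,0,0],[0,0,0,0,0,0,0],[0,0,0,0,0,0,0]]])

```text
t: 15.3
ee_pos: [599.9, 252.8, 297.4]
orientation: [-1.08, 1.284, 1.078]
ft_force: [1.1, 0.9, 6.0]
width: 9.6
```

Run:
```python
from h import *
o=st()
B=handle(1.6)
for th in np.arange(1.6,-.02,-.08):
    d=handle(th)-B; print(round(th,2),"x",(-d[2]/10).round(2),"z",(ey@d/10).round(2))
```

```text
t 15.3 pos [599.9 252.8 297.4] q [ 0.38  0.38  1.48  0.    1.28 -1.02] F [1.1 0.9 6. ] w 9.6
[[ 0.002 -0.985  0.174]
 [ 0.001  0.174  0.985]
 [-1.    -0.002  0.002]]
1.6 x -0.0 z 0.0
1.52 x -0.32 z -1.65
1.44 x -0.5 z -3.32
1.36 x -0.55 z -5.0
1.28 x -0.47 z -6.68
1.2 x -0.25 z -8.35
1.12 x 0.1 z -9.99
1.04 x 0.58 z -11.61
0.96 x 1.18 z -13.17
0.88 x 1.92 z -14.69
0.8 x 2.76 z -16.14
0.72 x 3.73 z -17.52
0.64 x 4.8 z -18.81
0.56 x 5.97 z -20.02
0.48 x 7.23 z -21.13
0.4 x 8.58 z -22.14
0.32 x 10.0 z -23.03
0.24 x 11.49 z -23.81
0.16 x 13.04 z -24.47
0.08 x 14.64 z -25.0
-0.0 x 16.27 z -25.4
```

servo_tool(plan=[[[-0.3,0,-1.65,0,0,0,0],[-0.5,0,-3.3,0,0,0,0],[-0.55,0,-5,0,0,0,0],[-0.45,0,-6.7,0,0,0,0],[-0.25,0,-8.35,0,0,0,0],[0.1,0,-10,0,0,0,0],[0.6,0,-11.6,0,0,0,0],[1.2,0,-13.15,0,0,0,0]]])

```text
t: 15.97
ee_pos: [576.9, 123.1, 285.4]
orientation: [-1.079, 1.283, 1.079]
ft_force: [3.4, 4.1, 0.4]
width: 9.0
```

servo_tool(plan=[[[0.75,0,-1.5,0,0,0,0],[1.6,0,-3,0,0,0,0],[2.55,0,-4.35,0,0,0,0],[3.6,0,-5.65,0,0,0,0],[4.8,0,-6.85,0,0,0,0],[6.05,0,-7.95,0,0,0,0],[7.4,0,-8.95,0,0,0,0],[8.8,0,-9.85,0,0,0,0]]])

```text
t: 16.63
ee_pos: [558.8, 24.9, 194.8]
orientation: [-1.079, 1.287, 1.079]
ft_force: [2.4, 5.1, -0.7]
width: 9.0
```

Run:
```python
from h import *
import cv2
o=st();print(handle(.32))
a=ctrl.get_image("side")[:,:,::-1]
cv2.imwrite("pics/side16z.png",cv2.resize(a[150:340,200:420],None,fx=3,fy=3,interpolation=cv2.INTER_CUBIC))
```

```text
t 16.63 pos [558.8  24.9 194.8] q [ 0.02  0.34  1.79  0.    1.02 -1.37] F [ 2.4  5.1 -0.7] w 9.0
[[-0.    -0.985  0.174]
 [ 0.     0.174  0.985]
 [-1.     0.     0.   ]]
[558.97317686  23.82857595 231.66859905]
```

View pics/side16z.png

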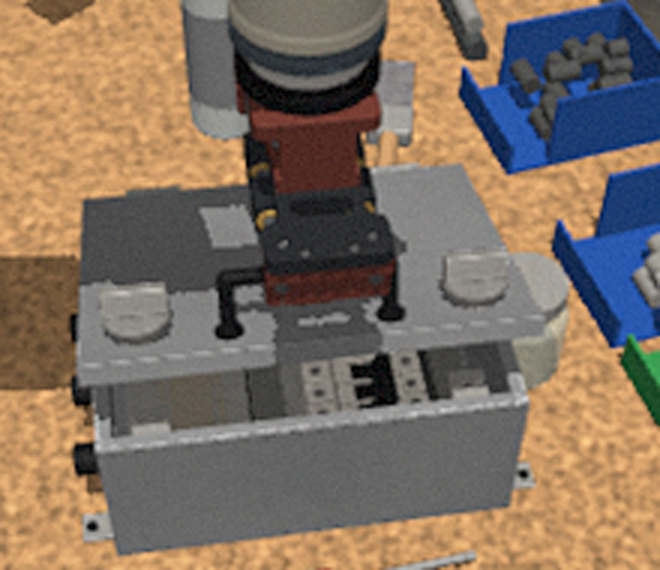

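servo_tool(plan=[[[1.5,0,-0.8,0,0,0,0],[3.05,0,-1.45,0,0,0,0],[4.65,0,-1.95,0,0,0,0],[5.7,0,-2.3,0,0,0,0],[6.3,0,-2.4,0,0,0,0],[6.3,0,-2.4,0,0,0,0]]])

```text
t: 17.18
ee_pos: [554.9, 2.3, 132.4]
orientation: [-1.078, 1.287, 1.08]
ft_force: [1.8, 4.2, 1.1]
width: 8.9
```

Run:
```python
from h import *
import cv2
o=st();print(handle(0))
a=ctrl.get_image("side")[:,:,::-1]
cv2.imwrite("pics/side17z.png",cv2.resize(a[150:340,200:420],None,fx=3,fy=3,interpolation=cv2.INTER_CUBIC))
```

```text
t 17.18 pos [554.9   2.3 132.4] q [-0.02  0.42  1.84  0.    0.89 -1.41] F [1.8 4.2 1.1] w 8.9
[[-0.    -0.985  0.174]
 [ 0.001  0.174  0.985]
 [-1.     0.001  0.001]]
[5.54945423e+02 5.04491090e-01 1.69000000e+02]
```

View pics/side17z.png

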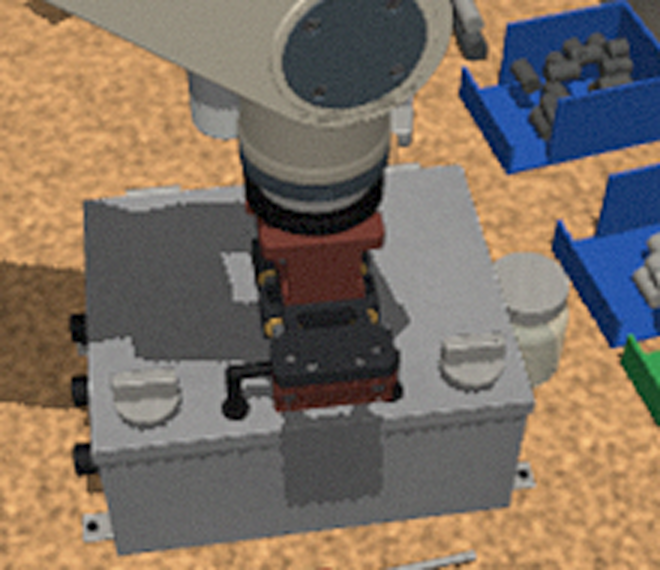

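servo_tool(plan=[[[0.3,0,-0.05,0,0,0,0],[0.6,0,-0.05,0,0,0,0],[0.6,0,-0.05,0,0,0,0]]])

```text
t: 17.48
ee_pos: [556.8, 2.0, 130.3]
orientation: [-1.081, 1.283, 1.077]
ft_force: [-4.6, 4.5, 30.6]
width: 9.0
```

servo_tool(plan=[[[-0.2,0,0,0,0,0,3],[-0.2,0,0,0,0,0,3],[-0.2,0,0,0,0,0,3],[-0.2,0,0,0,0,0,3],[-0.2,0,0,0,0,0,3],[-4,0,0,0,0,0,3],[-8,0,0,0,0,0,3],[-12,0,0,0,0,0,3]]])

```text
t: 18.15
ee_pos: [553.7, 1.6, 247.1]
orientation: [-1.078, 1.29, 1.082]
ft_force: [1.0, -1.1, -0.3]
width: 29.8
```

Run:
```python
from h import *
import cv2
o=st()
for n in("side","top"):
  a=ctrl.get_image(n)[:,:,::-1];cv2.imwrite(f"pics/{n}18.png",a)
a=cv2.imread("pics/side18.png")
cv2.imwrite("pics/side18z.png",cv2.resize(a[195:325,210:390],None,fx=4,fy=4,interpolation=cv2.INTER_CUBIC))
a=cv2.imread("pics/top18.png")
cv2.imwrite("pics/top18z.png",cv2.resize(a[180:330,250:400],None,fx=4,fy=4,interpolation=cv2.INTER_CUBIC))
```

```text
t 18.15 pos [553.7   1.6 247.1] q [-0.02  0.27  1.75 -0.    1.13 -1.41] F [ 1.  -1.1 -0.3] w 29.8
[[-0.004 -0.985  0.174]
 [-0.     0.174  0.985]
 [-1.     0.004 -0.001]]
```

View pics/side18z.png

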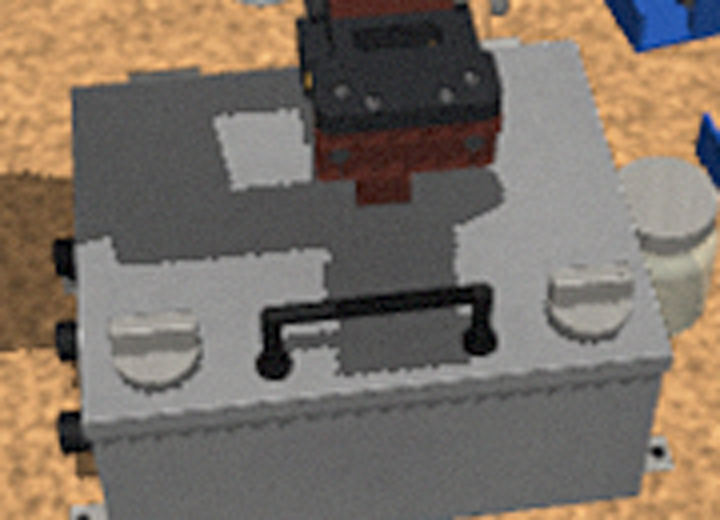

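View pics/top18z.png

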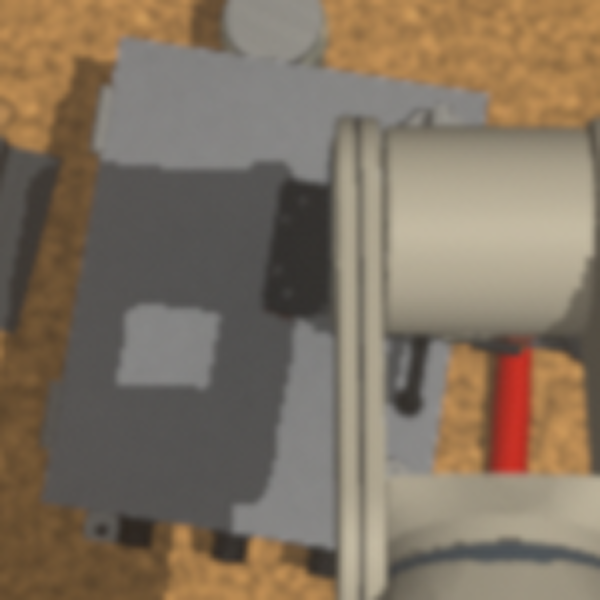

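Run:
```python
from h import *
S=lambda u,v:(210+u/4,195+v/4)
O=HINGE-113*ey
for n,uv,z in [("near",(153,324),164.5),("far",(592,274),164.5),("bar",(378,303),169),("flange near",(155,342),146.5),("flange far",(590,293),146.5),("freeNear",(90,425),131),("freeFar",(672,358),131)]:
    p=plane("side",S(*uv),z);print(n,p.round(1),"box",(ex@(p-O)).round(1),(ey@(p-O)).round(1))
h=handle(0)
print("pred near",h-105*ex,"far",h+105*ex, "grip bar box y",ey@(np.array([556,2.,0])-O))
```

```text
near [453.6  25.9 164.5] box -104.2 -85.3
far [659.5  -8.6 164.5] box 104.6 -84.1
bar [555.7   2.4 169. ] box 0.4 -91.0
flange near [453.7  29.3 146.5] box -104.7 -81.9
flange far [661.2  -6.1 146.5] box 105.8 -81.4
freeNear [415.3   3.2 131. ] box -138.1 -114.1
freeFar [689.7 -44.4 131. ] box 140.5 -114.3
pred near [451.47683845  18.37211524 169.        ] far [658.41400773 -17.36313306 169.        ] grip bar box y -91.34684786563231
```

Run:
```python
import cv2
a=cv2.imread("pics/side18.png")
n=cv2.resize(a[265:297,232:267],None,fx=11,fy=11,interpolation=cv2.INTER_NEAREST)
f=cv2.resize(a[254:286,342:377],None,fx=11,fy=11,interpolation=cv2.INTER_NEAREST)
cv2.imwrite("pics/studs.png",cv2.hconcat([n,f]))
```

```text
(no output)
```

View pics/studs.png

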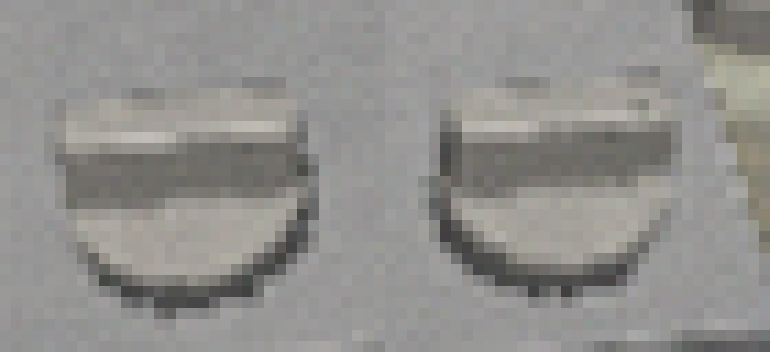

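Run:
```python
from h import *
O=HINGE-113*ey
N=lambda u,v:(232+u/11-.5,265+v/11-.5);F=lambda u,v:(342+u/11-.5,254+v/11-.5)
for n,uv,z,off in [("near topedge",N(185,142),164.5,5),("near base",N(185,202),146.5,5),("near flange",N(185,283),146.5,21),
 ("far topedge",F(178,130),164.5,5),("far base",F(180,190),146.5,5),("far flange",F(178,272),146.5,21)]:
    p=plane("side",uv,z)+off*ey;print(n,p.round(1),"box",(ex@(p-O)).round(1),(ey@(p-O)).round(1))
```

```text
near topedge [453.8  27.5 164.5] box -104.2 -83.6
near base [452.5  29.  146.5] box -105.8 -82.3
near flange [451.3  28.1 146.5] box -106.8 -83.5
far topedge [658.1  -7.6 164.5] box 103.0 -83.5
far base [660.4  -7.2 146.5] box 105.2 -82.6
far flange [655.8  -8.2 146.5] box 100.9 -84.4
```

Run:
```python
from h import *
th=.2
n=np.sin(th)*ey+np.cos(th)*ez; s=-np.cos(th)*ey+np.sin(th)*ez
for name,uv,hh in [("near fl",(406,488),19.5),("far fl",(462,130),19.5),("bar near",(437,396),42),("bar far",(458,225),42)]:
    o,d=ray("top",(240+uv[0]/4-.4,180+uv[1]/4-.4))
    P=HINGE+hh*n; t=n@(P-o)/(n@d); q=o+t*d-HINGE
    print(name,"x",(ex@q).round(1),"s",(s@q).round(1))
```

```text
near fl x -104.0 s 192.9
far fl x 105.1 s 193.4
bar near x -50.8 s 206.2
bar far x 46.8 s 203.3
```

```bash
cat >> h.py <<'E'
BO=HINGE-113*ey
def stud(e,z,y=-83.3):
    t=BO+e*ex+y*ey; t[2]=z; return t
E
python3 - <<'E'
from h import *
o=ctrl.get_obs()
rel(stud(-105,247),Rdown(ey),o);rel(stud(-105,170),Rdown(ey),o)
E
```

```text
shift cm [ 0.5  10.85  0.76] rot [-0.004  0.001  0.01 ] len mm 108.8 ang 0.01
shift cm [ 8.2  10.93  0.75] rot [-0.004  0.001  0.01 ] len mm 136.8 ang 0.01
```

servo_tool(plan=[[[0,3.5,0.3,0,0,0,3],[0,7,0.6,0,0,0,3],[0,10.8,0.75,0,0,0,3],[3,10.8,0.75,0,0,0,3],[5,10.8,0.75,0,0,0,3],[7,10.8,0.75,0,0,0,3],[7,10.8,0.75,0,0,0,3],[7,10.8,0.75,0,0,0,3]]])

```text
t: 18.92
ee_pos: [448.7, 27.9, 176.0]
orientation: [-1.078, 1.29, 1.082]
ft_force: [-0.2, 0.0, 0.1]
width: 30.1
```

Run:
```python
from h import *
import cv2
o=st();rel(stud(-105,165),Rdown(ey),o)
for n in("side","top"):
  a=ctrl.get_image(n)[:,:,::-1];cv2.imwrite(f"pics/{n}19.png",a)
a=cv2.imread("pics/side19.png")
cv2.imwrite("pics/side19z.png",cv2.resize(a[195:315,205:325],None,fx=5,fy=5,interpolation=cv2.INTER_CUBIC))
o=st();print(o['ee_pos'])
```

```text
t 18.92 pos [448.7  27.9 176. ] q [ 0.04  0.21  2.03 -0.    0.91 -1.36] F [-0.2  0.   0.1] w 30.1
[[-0.003 -0.985  0.174]
 [-0.     0.174  0.985]
 [-1.     0.003 -0.001]]
shift cm [ 1.1  -0.44  0.09] rot [-0.004 -0.001 -0.003] len mm 11.9 ang 0.01
t 19.02 pos [450.2  27.9 177.5] q [ 0.04  0.21  2.02 -0.    0.91 -1.36] F [-0.3  0.   0.4] w 29.9
[[ 0.    -0.985  0.174]
 [-0.     0.174  0.985]
 [-1.    -0.     0.   ]]
[450.24777226  27.90640007 177.49282723]
```

View pics/side19z.png

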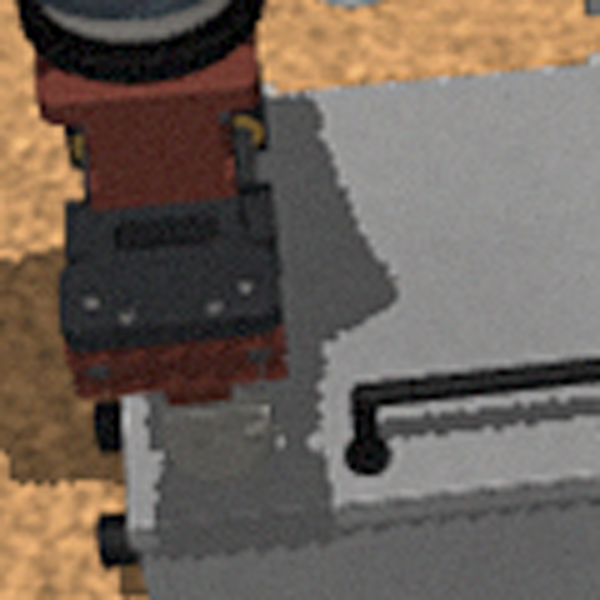

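View pics/top19.png

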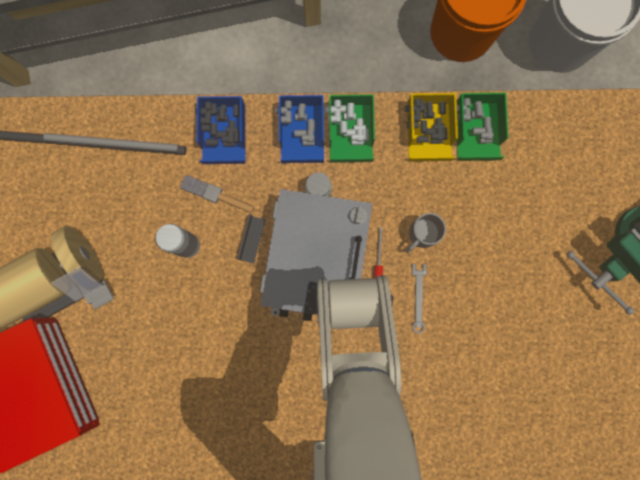

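Run:
```python
import cv2
a=cv2.imread("pics/top19.png")
cv2.imwrite("pics/top19z.png",cv2.resize(a[190:280,325:385],None,fx=9,fy=9,interpolation=cv2.INTER_NEAREST)[:600])
```

```text
(no output)
```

View pics/top19z.png

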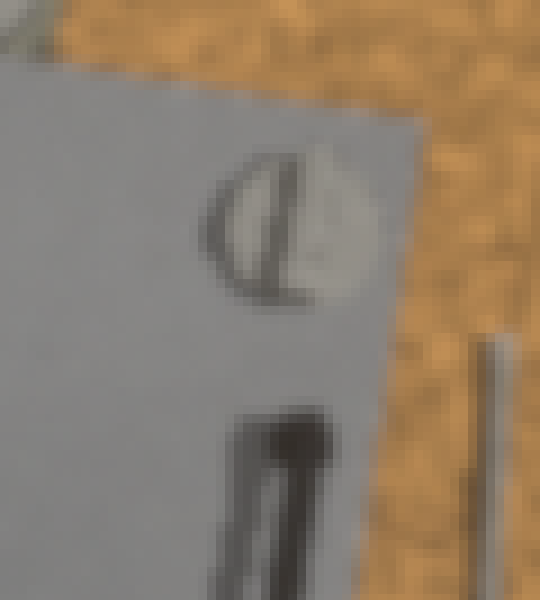

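Run:
```python
from h import *
for n,uv,z in [("flange",(300,225),146.5),("flange edgeR",(380,232),146.5),("bar",(296,540),169),("bartop end",(310,440),150),("cover corner",(425,122),131)]:
    p=plane("top",(325+uv[0]/9-.5,190+uv[1]/9-.5),z);print(n,p.round(1),(ex@(p-BO)).round(1),(ey@(p-BO)).round(1))
```

```text
flange [662.2  -5.9 146.5] 106.7 -81.0
flange edgeR [660.  -27.  146.5] 108.2 -102.2
bar [576.2  -1.7 169. ] 21.4 -91.6
bartop end [604.4  -7.1 150. ] 50.0 -92.1
cover corner [692.1 -41.  131. ] 142.2 -110.5
```

Run:
```python
from h import *
o=ctrl.get_obs()
rel(stud(-105.5,150,-82.5),Rdown(ey),o)
```

```text
shift cm [ 2.75 -0.23  0.13] rot [-0.004  0.     0.   ] len mm 27.6 ang 0.0
```

servo_tool(plan=[[[1.5,-0.23,0.13,0,0,0,3],[2.7,-0.23,0.13,0,0,0,2.6],[3.4,-0.23,0.13,0,0,0,2.6],[4.0,-0.23,0.13,0,0,0,2.6],[4.0,-0.23,0.13,0,0,0,2.6]]])

```text
t: 19.43
ee_pos: [452.1, 28.8, 136.6]
orientation: [-1.079, 1.288, 1.08]
ft_force: [-0.1, -0.6, -0.2]
width: 25.6
```

Run:
```python
from h import *
import cv2
o=st();rel(stud(-105.5,132.5,-82.5),Rdown(ey),o)
a=ctrl.get_image("side")[:,:,::-1]
cv2.imwrite("pics/side20z.png",cv2.resize(a[195:315,205:325],None,fx=5,fy=5,interpolation=cv2.INTER_CUBIC))
```

```text
t 19.43 pos [452.1  28.8 136.6] q [ 0.04  0.28  2.05 -0.    0.81 -1.36] F [-0.1 -0.6 -0.2] w 25.6
[[-0.001 -0.985  0.174]
 [-0.     0.174  0.985]
 [-1.     0.001 -0.   ]]
shift cm [ 0.41 -0.07  0.02] rot [-0.004 -0.    -0.001] len mm 4.2 ang 0.0
```

View pics/side20z.png

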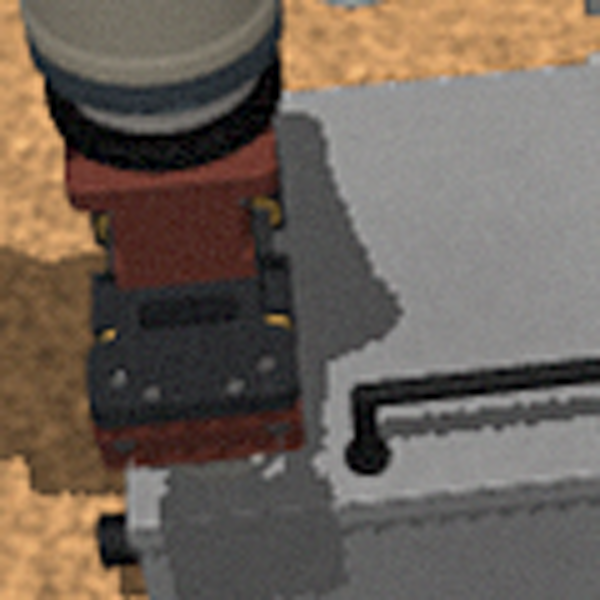

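Blind from here, so I'll step down by force.

servo_tool(plan=[[[0.2,0,0,0,0,0,2.6],[0.4,0,0,0,0,0,2.6],[0.4,0,0,0,0,0,2.6]]])

```text
t: 19.73
ee_pos: [452.4, 28.8, 133.1]
orientation: [-1.08, 1.287, 1.079]
ft_force: [0.4, -0.1, -0.0]
width: 26.3
```

servo_tool(plan=[[[0.2,0,0,0,0,0,2.6],[0.3,0,0,0,0,0,2.6],[0.3,0,0,0,0,0,2.6]]])

```text
t: 19.98
ee_pos: [452.2, 28.8, 129.9]
orientation: [-1.079, 1.287, 1.08]
ft_force: [-0.0, -0.5, -0.2]
width: 26.4
```

servo_tool(plan=[[[0.2,0,0,0,0,0,2.6],[0.3,0,0,0,0,0,2.6],[0.3,0,0,0,0,0,2.6]]])

```text
t: 20.23
ee_pos: [452.5, 28.8, 127.2]
orientation: [-1.08, 1.287, 1.079]
ft_force: [-1.1, -0.3, 5.8]
width: 26.0
```

servo_tool(plan=[[[0.2,0,0,0,0,0,2.6],[0.3,0,0,0,0,0,2.6],[0.3,0,0,0,0,0,2.6]]])

```text
t: 20.48
ee_pos: [452.5, 28.8, 124.4]
orientation: [-1.08, 1.286, 1.079]
ft_force: [-2.2, -0.4, 8.0]
width: 26.1
```

servo_tool(plan=[[[0,0,0,0,0,0,0.5],[0,0,0,0,0,0,0.5],[0,0,0,0,0,0,0.5],[0,0,0,0,0,0,0.5],[0,0,0,0,0,0,0.5]]])

```text
t: 20.9
ee_pos: [453.1, 28.2, 124.7]
orientation: [-1.081, 1.286, 1.078]
ft_force: [-0.5, -4.8, 8.3]
width: 10.1
```

servo_tool(plan=[[[0.2,0,0,0,0,0,0.5],[0.4,0,0,0,0,0,0.5],[0.5,0,0,0,0,0,0.5],[0.5,0,0,0,0,0,0.5]]])

```text
t: 21.23
ee_pos: [453.2, 28.2, 119.8]
orientation: [-1.081, 1.286, 1.078]
ft_force: [-0.9, -4.2, 11.7]
width: 9.6
```

servo_tool(plan=[[[0,0,0,0.1,0,0,0.5],[0,0,0,0.2,0,0,0.5],[0,0,0,0.3,0,0,0.5],[0,0,0,0.4,0,0,0.5],[0,0,0,0.5,0,0,0.5],[0,0,0,0.6,0,0,0.5],[0,0,0,0.7,0,0,0.5],[0,0,0,0.8,0,0,0.5]]])

```text
t: 21.9
ee_pos: [452.9, 27.8, 119.9]
orientation: [-0.465, 1.52, 0.462]
ft_force: [-2.3, -7.9, 11.7]
width: 9.9
```

servo_tool(plan=[[[0,0,0,0.1,0,0,0.5],[0,0,0,0.2,0,0,0.5],[0,0,0,0.3,0,0,0.5],[0,0,0,0.4,0,0,0.5],[0,0,0,0.5,0,0,0.5],[0,0,0,0.6,0,0,0.5],[0,0,0,0.7,0,0,0.5],[0,0,0,0.78,0,0,0.5]]])

```text
t: 22.57
ee_pos: [452.3, 27.6, 119.7]
orientation: [0.146, 1.565, -0.149]
ft_force: [-4.0, -7.7, 12.0]
width: 10.1
```

Run:
```python
from h import *
o=st();print(o['moment']);z=R.from_rotvec(o['orientation']).as_matrix()[:,2];print("turn",1.571-(np.arctan2(z[1],z[0])-YAW))
```

```text
t 22.57 pos [452.3  27.6 119.7] q [ 0.04  0.31  2.06 -0.    0.77  0.23] F [-4.  -7.7 12. ] w 10.1
[[ 0.     0.187  0.982]
 [-0.002  0.982 -0.187]
 [-1.    -0.002  0.   ]]
[-1.5993072   0.56020123  0.04920948]
turn 1.5880134611522512
```

servo_tool(plan=[[[0,0,0,0,0,0,2.4],[0,0,0,0,0,0,2.4],[0,0,0,0,0,0,2.4],[0,0,0,0,0,0,2.4],[-0.3,0,0,0,0,0,2.4],[-0.6,0,0,0,0,0,2.4],[-0.6,0,0,0,0,0,2.4]]])

```text
t: 23.15
ee_pos: [453.3, 28.8, 125.8]
orientation: [0.145, 1.564, -0.144]
ft_force: [-0.1, -0.2, 0.3]
width: 23.9
```

servo_tool(plan=[[[-0.3,0,0,0,0,0,2.4],[-3,0,0,0,0,0,2.4],[-6,0,0,0,0,0,3],[-9,0,0,0,0,0,3]]])

```text
t: 23.48
ee_pos: [451.0, 28.9, 215.2]
orientation: [0.144, 1.569, -0.145]
ft_force: [0.1, 0.3, -0.3]
width: 29.7
```

Run:
```python
from h import *
import cv2
o=st();rel(stud(105.5,215,-83.5),Rdown(ey),o)
a=ctrl.get_image("side")[:,:,::-1]
cv2.imwrite("pics/side21.png",a)
cv2.imwrite("pics/side21z.png",cv2.resize(a[195:315,205:325],None,fx=5,fy=5,interpolation=cv2.INTER_CUBIC))
```

```text
t 23.48 pos [451.   28.9 215.2] q [0.04 0.15 1.99 0.   1.01 0.22] F [ 0.1  0.3 -0.3] w 29.7
[[-0.003  0.183  0.983]
 [-0.     0.983 -0.183]
 [-1.    -0.001 -0.003]]
shift cm [-0.05  0.2  21.28] rot [-1.584 -0.003 -0.002] len mm 212.8 ang 1.58
```

View pics/side21z.png

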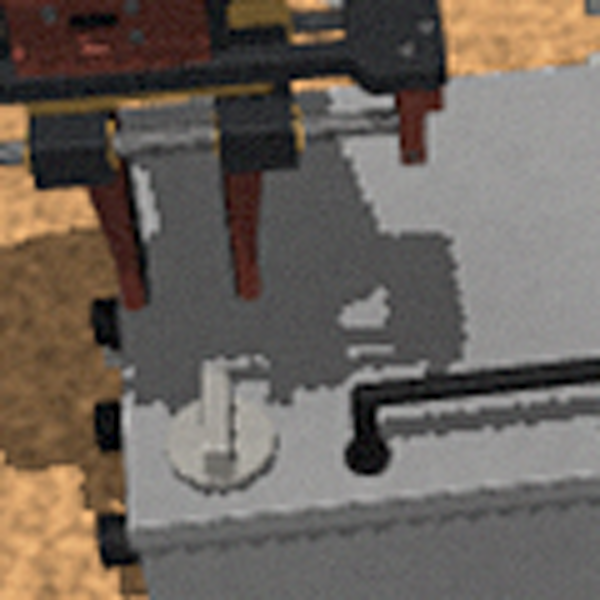

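servo_tool(plan=[[[0,0.1,3,-0.12,0,0,2.6],[0,0.2,6.5,-0.24,0,0,2.6],[0,0.2,10,-0.36,0,0,2.6],[0,0.2,13.5,-0.48,0,0,2.6],[0,0.2,17,-0.6,0,0,2.6],[0,0.2,21.2,-0.72,0,0,2.6],[0,0.2,21.2,-0.84,0,0,2.6],[0,0.2,21.2,-0.96,0,0,2.6]]])

```text
t: 24.2
ee_pos: [662.3, -8.4, 213.0]
orientation: [-0.61, 1.485, 0.612]
ft_force: [-0.7, 0.2, -0.3]
width: 25.9
```

Run:
```python
from h import *
o=st();rel([660,-7.7,215],Rdown(ey),o)
```

```text
t 24.2 pos [662.3  -8.4 213. ] q [-0.03  0.47  1.53  0.    1.14 -0.81] F [-0.7  0.2 -0.3] w 25.9
[[-0.002 -0.704  0.71 ]
 [ 0.     0.71   0.704]
 [-1.     0.001 -0.001]]
shift cm [-0.2   0.22 -0.11] rot [-0.618 -0.001 -0.002] len mm 3.1 ang 0.62
```

servo_tool(plan=[[[0,0.15,-0.1,-0.12,0,0,2.6],[0,0.15,-0.1,-0.24,0,0,2.6],[0,0.15,-0.1,-0.36,0,0,2.6],[0,0.15,-0.1,-0.48,0,0,2.6],[0,0.15,-0.1,-0.6,0,0,2.6],[0,0.15,-0.1,-0.62,0,0,2.6],[0,0.15,-0.1,-0.62,0,0,2.6]]])

```text
t: 24.78
ee_pos: [658.9, -7.6, 214.3]
orientation: [-1.077, 1.289, 1.079]
ft_force: [0.2, 0.1, -0.1]
width: 25.8
```

Run:
```python
from h import *
import cv2
a=ctrl.get_image("side")[:,:,::-1]
cv2.imwrite("pics/side22.png",a)
cv2.imwrite("pics/side22z.png",cv2.resize(a[195:315,285:405],None,fx=5,fy=5,interpolation=cv2.INTER_CUBIC))
o=st();rel([660,-7.7,135],Rdown(ey),o)
```

```text
t 24.83 pos [659.   -7.6 214.5] q [-0.03  0.46  1.54  0.    1.14 -1.42] F [-0.1  0.2 -0.5] w 25.9
[[-0.001 -0.984  0.177]
 [ 0.     0.177  0.984]
 [-1.     0.001 -0.   ]]
shift cm [ 7.95 -0.11  0.01] rot [-0.007 -0.    -0.001] len mm 79.5 ang 0.01
```

View pics/side22z.png

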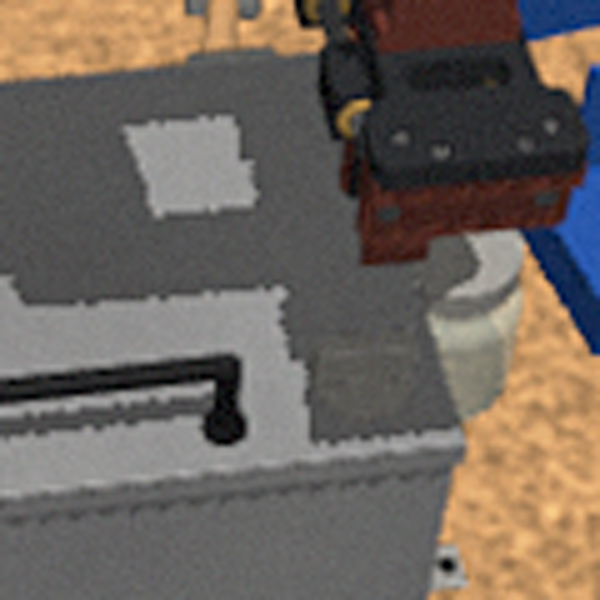

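servo_tool(plan=[[[3,-0.1,0,-0.01,0,0,2.6],[5,-0.1,0,-0.01,0,0,2.6],[6.5,-0.1,0,-0.01,0,0,2.6],[7.6,-0.1,0,-0.01,0,0,2.6],[8.2,-0.1,0,-0.01,0,0,2.6],[8.2,-0.1,0,-0.01,0,0,2.6]]])

```text
t: 25.33
ee_pos: [659.5, -7.8, 131.7]
orientation: [-1.085, 1.285, 1.088]
ft_force: [-0.0, 0.3, 0.4]
width: 26.0
```

servo_tool(plan=[[[0.2,0,0,0,0,0,2.6],[0.4,0,0,0,0,0,2.6],[0.6,0,0,0,0,0,2.6],[0.8,0,0,0,0,0,2.6],[0.8,0,0,0,0,0,2.6]]])

```text
t: 25.75
ee_pos: [661.2, -7.8, 126.2]
orientation: [-1.088, 1.281, 1.085]
ft_force: [-0.5, 0.6, 6.9]
width: 25.8
```

servo_tool(plan=[[[0,0,0,0,0,0,0.5],[0,0,0,0,0,0,0.5],[0,0,0,0,0,0,0.5],[0,0,0,0,0,0,0.5],[0,0,0,0,0,0,0.5]]])

```text
t: 26.17
ee_pos: [661.7, -7.9, 126.8]
orientation: [-1.088, 1.28, 1.084]
ft_force: [-0.6, 0.0, 6.0]
width: 9.9
```

servo_tool(plan=[[[0.3,0,0,0,0,0,0.5],[0.5,0,0,0,0,0,0.5],[0.6,0,0,0,0,0,0.5],[0.6,0,0,0,0,0,0.5]]])

```text
t: 26.5
ee_pos: [661.7, -7.9, 121.2]
orientation: [-1.088, 1.28, 1.084]
ft_force: [-1.5, 0.3, 9.8]
width: 9.6
```

Run:
```python
from h import *
o=st();print(o['moment']);z=R.from_rotvec(o['orientation']).as_matrix()[:,2];print("turn",1.571-(np.arctan2(z[1],z[0])-YAW))
```

```text
t 26.5 pos [661.7  -7.9 121.2] q [-0.03  0.57  1.6  -0.    0.97 -1.44] F [-1.5  0.3  9.8] w 9.6
[[ 0.003 -0.986  0.164]
 [-0.     0.164  0.986]
 [-1.    -0.003  0.   ]]
[ 0.03378501  0.23834053 -0.02652724]
turn -0.005805409604758172
```

servo_tool(plan=[[[0.2,0,0,0,0,0,0.5],[0.2,0,0,0.1,0,0,0.5],[0.2,0,0,0.2,0,0,0.5],[0.2,0,0,0.3,0,0,0.5],[0.2,0,0,0.4,0,0,0.5],[0.2,0,0,0.5,0,0,0.5],[0.2,0,0,0.6,0,0,0.5],[0.2,0,0,0.7,0,0,0.5]]])

```text
t: 27.17
ee_pos: [661.0, -9.2, 119.5]
orientation: [-0.551, 1.499, 0.547]
ft_force: [-4.2, -5.3, 12.8]
width: 9.6
```

servo_tool(plan=[[[0,0,0,0.12,0,0,0.5],[0,0,0,0.24,0,0,0.5],[0,0,0,0.36,0,0,0.5],[0,0,0,0.48,0,0,0.5],[0,0,0,0.6,0,0,0.5],[0,0,0,0.7,0,0,0.5],[0,0,0,0.8,0,0,0.5],[0,0,0,0.88,0,0,0.5]]])

```text
t: 27.83
ee_pos: [659.1, -9.7, 119.4]
orientation: [0.138, 1.568, -0.143]
ft_force: [-10.9, -8.4, 17.1]
width: 9.4
```

Run:
```python
from h import *
o=st();print(o['moment']);z=R.from_rotvec(o['orientation']).as_matrix()[:,2];print("turn",1.571-(np.arctan2(z[1],z[0])-YAW))
```

```text
t 27.83 pos [659.1  -9.7 119.4] q [-0.03  0.57  1.6  -0.    0.97  0.15] F [-10.9  -8.4  17.1] w 9.4
[[-0.002  0.178  0.984]
 [-0.003  0.984 -0.178]
 [-1.    -0.003 -0.002]]
[-1.37143879  2.00820026  0.0358123 ]
turn 1.5788580454427446
```

servo_tool(plan=[[[0,0,0,0,0,0,2.4],[0,0,0,0,0,0,2.4],[0,0,0,0,0,0,2.4],[0,0,0,0,0,0,2.4],[-0.3,0,0,0,0,0,2.4],[-0.6,0,0,0,0,0,2.4],[-0.6,0,0,0,0,0,2.4]]])

```text
t: 28.42
ee_pos: [662.5, -8.2, 125.4]
orientation: [0.137, 1.561, -0.137]
ft_force: [5.1, -2.1, 6.6]
width: 23.8
```

servo_tool(plan=[[[-0.3,0,0,0,0,0,2.4],[-3,0,0,0,0,0,2.4],[-7,0,0,0,0,0,3],[-11,0,0,0,0,0,3],[-15,0,0,0,0,0,3],[-18,0,-3,0,0,0,3],[-20,0,-7,0,0,0,3],[-20,0,-11,0,0,0,3]]])

```text
t: 29.08
ee_pos: [554.4, 11.2, 326.4]
orientation: [0.137, 1.561, -0.136]
ft_force: [0.2, 0.4, -0.2]
width: 30.4
```

servo_tool(plan=[[[0,-4,-4,0,0,0,3],[0,-8,-8,0,0,0,3],[0,-12,-8,0,0,0,3],[0,-16,-8,0,0,0,3],[0,-20,-8,0,0,0,3],[0,-24,-8,0,0,0,3],[0,-28,-8,0,0,0,3],[0,-28,-8,0,0,0,3]]])

```text
t: 29.75
ee_pos: [424.6, -254.3, 322.5]
orientation: [0.138, 1.568, -0.139]
ft_force: [0.4, -0.6, 0.1]
width: 29.9
```

Run:
```python
from h import *
import cv2
o=st()
for n in("side","top"):
  a=ctrl.get_image(n)[:,:,::-1];cv2.imwrite(f"pics/{n}23.png",a)
a=cv2.imread("pics/side23.png")
cv2.imwrite("pics/side23z.png",cv2.resize(a[195:345,210:400],None,fx=4,fy=4,interpolation=cv2.INTER_CUBIC))
a=cv2.imread("pics/top23.png")
cv2.imwrite("pics/top23z.png",cv2.resize(a[180:330,240:400],None,fx=4,fy=4,interpolation=cv2.INTER_CUBIC))
```

```text
t 29.75 pos [ 424.6 -254.3  322.5] q [-0.56  0.1   1.78 -0.    1.26 -0.39] F [ 0.4 -0.6  0.1] w 29.9
[[-0.002  0.176  0.984]
 [-0.     0.984 -0.176]
 [-1.    -0.    -0.001]]
```

View pics/side23z.png

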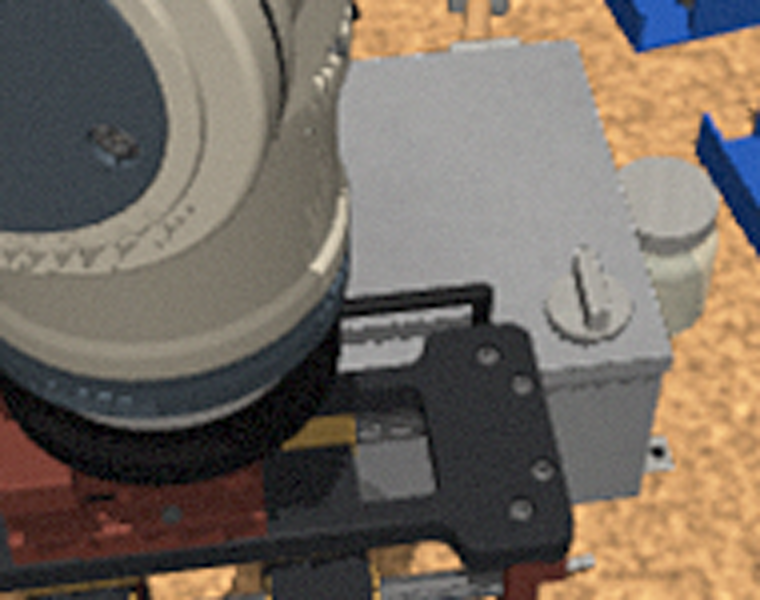

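View pics/top23.png

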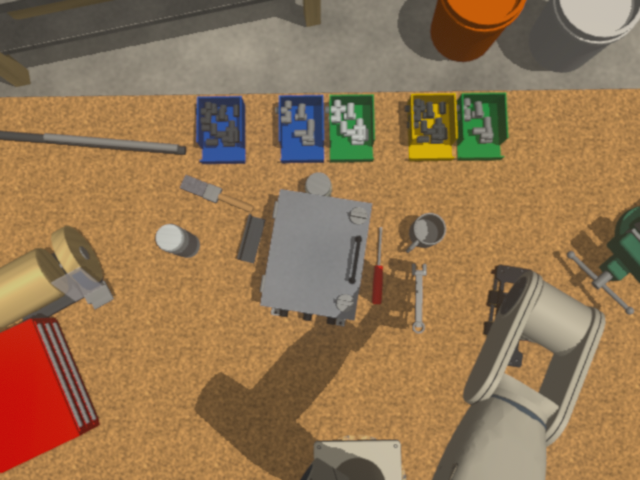

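servo_tool(plan=[[[0,-4,-2,0,0,0,3],[0,-8,-4,0,0,0,3],[0,-12,-6,0,0,0,3],[0,-16,-8,0,0,0,3],[0,-20,-10,0,0,0,3],[0,-24,-12,0,0,0,3],[0,-28,-13,0,0,0,3],[0,-28,-13,0,0,0,3]]])

```text
t: 30.52
ee_pos: [248.2, -506.1, 322.4]
orientation: [0.138, 1.567, -0.137]
ft_force: [-0.7, 0.5, -0.1]
width: 29.9
```

Run:
```python
from h import *
import cv2
o=st()
for n in("side","top"):
  a=ctrl.get_image(n)[:,:,::-1];cv2.imwrite(f"pics/{n}24.png",a)
a=cv2.imread("pics/side24.png")
cv2.imwrite("pics/side24z.png",cv2.resize(a[195:345,210:400],None,fx=4,fy=4,interpolation=cv2.INTER_CUBIC))
n=cv2.resize(a[262:300,230:268],None,fx=10,fy=10,interpolation=cv2.INTER_NEAREST)
f=cv2.resize(a[251:289,340:378],None,fx=10,fy=10,interpolation=cv2.INTER_NEAREST)
cv2.imwrite("pics/studs2.png",cv2.hconcat([n,f]))
a=cv2.imread("pics/top24.png")
n=cv2.resize(a[285:317,325:357],None,fx=11,fy=11,interpolation=cv2.INTER_NEAREST)
f=cv2.resize(a[198:230,342:374],None,fx=11,fy=11,interpolation=cv2.INTER_NEAREST)
cv2.imwrite("pics/studs3.png",cv2.hconcat([n,f]))
```

```text
t 30.52 pos [ 248.2 -506.1  322.4] q [-1.14  0.22  1.64 -0.    1.28 -0.96] F [-0.7  0.5 -0.1] w 29.9
[[-0.001  0.175  0.985]
 [ 0.     0.985 -0.175]
 [-1.     0.    -0.001]]
```

View pics/side24z.png

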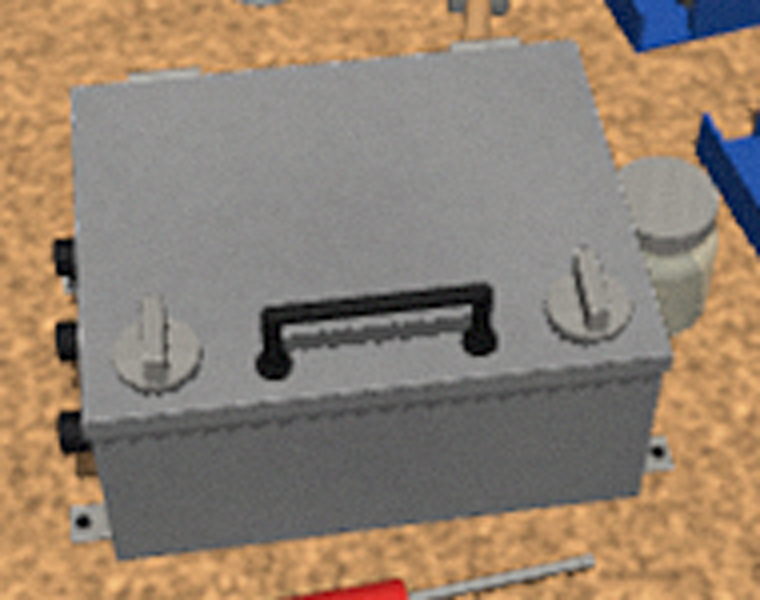

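View pics/studs2.png

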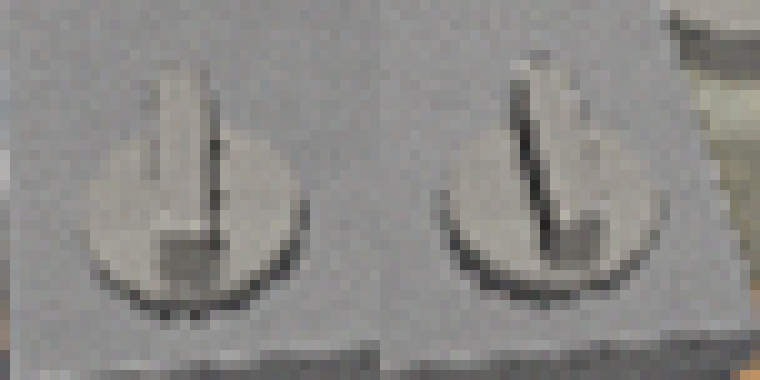

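View pics/studs3.png

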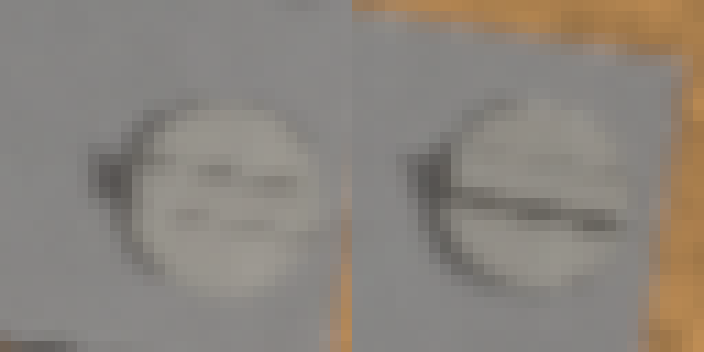

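Run:
```python
from h import *
import cv2
a0=cv2.cvtColor(cv2.imread("pics/side18.png"),6).astype(float);a1=cv2.cvtColor(cv2.imread("pics/side24.png"),6).astype(float)
for nm,c,r0 in(("near",249,284),("far",357,273)):
    for k,a in(("before",a0),("after",a1)):
        print(nm,k,a[r0:r0+12,c-2:c+3].mean(1).round(0))
for e in(-105.5,105.5):
    c=stud(e,0,-83)
    for z in(146.5,143):
        q=c.copy();q[2]=z;q2=q-21*ey; print(e,z,proj("side",q2).round(1))
    q=c+[0,0,161];print("dir", (proj("side",q-20*ey)-proj("side",q+20*ey)).round(1))
b=a1
```

```text
near before [164. 162. 159. 162. 162. 165. 130.  83.  78. 128. 154. 154.]
near after [150. 115.  87. 100. 104. 102. 115. 116.  85.  99. 138. 147.]
far before [160. 161. 160. 163. 155. 113.  76.  89. 137. 153. 150. 151.]
far after [103.  96.  99. 106. 127. 144. 108.  75. 113. 140. 142. 142.]
-105.5 146.5 [249.  289.9]
-105.5 143 [249.2 291.1]
dir [ 1.2 16.8]
105.5 146.5 [359.9 277.4]
105.5 143 [359.7 278.5]
dir [ 4.5 16. ]
```

Run:
```python
from workcell import ctrl
import cv2
a=cv2.imread("pics/side0.png");b=cv2.imread("pics/side24.png")
d=cv2.absdiff(a,b).max(2)>45
n,_,s,_=cv2.connectedComponentsWithStats(cv2.morphologyEx(d.astype('uint8'),2,cv2.getStructuringElement(0,(3,3))))
print([x.tolist() for x in s[1:] if x[4]>25])
print(ctrl.close_job())
```

```text
[[273, 248, 62, 26, 536], [108, 257, 73, 33, 1408], [288, 261, 16, 4, 48], [257, 267, 70, 26, 427], [326, 269, 8, 17, 91], [362, 274, 13, 7, 64], [342, 277, 10, 7, 54], [317, 279, 8, 7, 49], [283, 283, 19, 7, 119], [151, 291, 55, 57, 1915], [230, 290, 13, 6, 62], [86, 354, 22, 36, 312], [173, 356, 7, 11, 42], [109, 395, 41, 85, 751], [169, 405, 87, 75, 2943]]
the job is handed in; nothing more can be done
None
```

The job is done and handed in at about 30.6 s of the 72 s. I opened the cover by its handle to about 1.6 rad, threw the −y breaker's lever (the one that was off) to its stop, and shut the cover. I then pressed both studs, turned each a quarter turn clockwise and let it spring up.

**Last checks**
- **Lever:** it stopped moving against its end stop, with the push rising to about 15 N. The top view then showed its bar on the +x side, like the others. The arm partly hid the other two levers in that picture, but the side view showed all three aligned.
- **Cover:** it bottomed out with about 30 N at the handle and looks shut in the final picture.
- **Studs:** the tool had turned 1.59 rad (near) and 1.58 rad (far) when I let go. The wings look square across the edge, the far one perhaps 0.05 rad further. Both flanges sit about 1 pixel lower than before, which fits the 3.5 mm catch and not the 6 mm stroke.
- **Surroundings:** comparing the first and last side pictures, the only differences are the cover and studs, plus the arm's shadow. The robot is clear of everything.

**Disagreements**
- **Finger length:** the fingertips turned out to be about 18 mm behind the reported TCP instead of 14 mm ahead, so the first grasp closed above the handle. I corrected for this from contact.
- **Stud position:** the studs sit about 10 mm nearer the hinge than the handle bar.
- **Far stud force:** when I backed off it, the force still read 6.6 N, where the near stud read about zero. I put that down to the tips still pressing slightly at that height; the final picture shows it caught.

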